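Press a dowel joint home in the ratchet clamp

TASK

Stand the half-open dowel joint (the two small wooden blocks with a gap between them) on the bed of the ratchet clamp, in line between the sliding jaw and the end stop, let go of it, and pump the trigger until the gap is fully closed. Then press the release pad under the little shelf until the jaw has sprung all the way back, and lay the closed joint flat in the black tray, standing as it stood on the bench. Leave the other things on the bench where they are.

Things in the scene. Friction and masses are not known exactly. Their poses are not given: they have to be found in the camera images.
- clamp: Ratchet clamp fixed to the bench. Clamp frame (mm): origin on the bench top under the trigger's hinge; y along the bar from trigger to end stop, x across it to the far side (under the shelf), z up. Plywood base x -63..195, y -138..198, 16 high. Bed: wooden block x -30..30, y 62..162, top z 28. Trigger's steel cheeks: x and y -22..22, up to z 116.
- end_stop (a point): Middle of the end stop's face that meets the work: clamp frame (0, 170, 50), clamp's axes. The stop is a fixed steel block, x -28..28, y 170..194, z 16..76.
- shelf_edge (a point): Middle of the near lower edge of a narrow shelf fixed over the far side: clamp frame (88, 30, 182). Shelf x 88..183, y -100..160, z 182..194, jars and a box on it to z 238; two 16 mm posts at x 170, y -90 and 150. The release pad is under it, so the tool must come leaning from the near side, hand towards clamp -x, about 35 to 40 degrees from vertical.
- bed (a point): Middle of the space between the retracted jaw and the end stop, on the top of the clamp's bed: clamp frame (0, 107.5, 28). Its axes are the clamp's.
- jaw (a joint): Advance of the sliding jaw along clamp +y, in m: 0 fully back, at most 0.060. A spring (3 N at 0, 6 N at 0.05) pulls it back; a pawl holds it in steps of 7 mm. A full trigger stroke advances it about 16 mm, of which 14 mm are kept. Jaw face to end stop: 125 mm when back.
- jaw_face (a point): Centre of the face of the sliding jaw (40 wide, 40 high, z 31..71), clamp frame (0, 45, 50) when the jaw is back. It moves with the jaw.
- trigger (a joint): Trigger lever's angle, in rad: 0 raised (rest, tail 0.62 rad above level), 0.62 fully pressed (tail level). Pushing the tail down drives the jaw; a spring raises it (3 N at the pad at rest, 7 N pressed; about 20 N while the joint closes; once the gap is shut it goes hard before the end of its stroke). Let it come fully up between strokes.
- trigger_pad (a point): On top of the trigger's black thumb pad, 100 mm along the lever from the hinge, towards clamp -y. The pad is 28 wide, reaches 74 to 122 mm along the lever, its top 7 mm above the lever's axis. This point at rest: clamp frame (0, -77, 166); fully pressed: (0, -100, 109).
- trigger_hinge (a point): The trigger's hinge axis (along clamp x), clamp frame (0, 0, 102).
- release (a joint): Travel of the release pad, in m: 0 up, 0.007 fully down (2 N to start, 4 N fully down). Pressed 4 mm or more with the trigger fully raised, it frees the jaw, which springs back in about 0.5 s; let up early, it catches the jaw again.
- release_pad (a point): Centre of the top of the black release pad (52 along x, 40 along y, 8 thick), clamp frame (96, 70, 72) when up; its near end sticks out 18 mm from under the shelf. Press it down.
- work: The dowel joint, two plain wooden blocks 36 wide (x), 44 high (z), on two dowels, in line along its y. Origin: centre of the underside of the closed joint (80 long), z up. The longer block (y -40..6) is this body; the other (34 mm, y 6..40 when closed) stands off by the gap, towards +y. About 140 g. Either end may point to the jaw.
- half (a joint): The gap between the two blocks, in m: 0 closed, 0.005 to 0.011 at the start. Stiff: it takes about 16 N along y to close.
- half_end (a point): Centre of the outer end of the shorter block: work frame (0, 40 + gap, 22).
- tray: Shallow black plastic tray, 160 x 160 outside, 20 high, walls and floor 5 thick, fixed to the bench. Origin: centre of its underside.
- offcut: Bystander: plain block of the same wood, 36 x 72 x 44 high, no gap. Origin under its centre.
- glue: Bystander: white bottle, 48 diameter, 110 high, standing. Origin under its centre.
- screwdriver: Bystander: screwdriver lying on the bench in front of the clamp.
- tape: Bystander: cardboard ring 80 diameter, 22 high, lying flat. Origin under its centre.
- jar: Bystander: jar 60 diameter, 75 high. Origin under its centre.
- square: Bystander: try square lying flat, wooden stock 20 x 70 x 20, steel blade 100 long, in front of the clamp.
Things that resemble listed ones, but are neither listed nor needed, are in the scene too. What is shaped like the work but yellow is not meant.

How it is judged:
By the outcome, as a careful person would: the job done as asked, in the order asked, and still so for the second after the job is handed in, with the robot touching nothing.
It also fails if it takes over 72 s, if anything falls off the work surface, if the arm or the gripper's body presses on something with over 40 N, if the wrist force passes 120 N, or if a joint passes its speed limit or range.

ROBOT

A 7-joint arm with a two-finger parallel gripper is mounted at the origin on the work surface. World frame = base frame: x ahead of the robot, y to its left, z up, the work surface at z = 0. Lengths are in m, angles in degrees, forces in N, time in s.
With the tool pointing down it reaches from about 0.425 to 0.875 m from the base axis. Payload 4.7 kg.
Tool frame: the origin (TCP) lies midway between the tips of the shut fingers; the grasp point (between the pads) lies 19 mm behind it; z points along the fingers, y is the direction in which the jaws open and shut (so a half turn about z gives the same grasp; the last joint's range is limited). The gripper opens to 85 mm and grips with 20 to 120 N. Pads are 22 mm wide; open, the fingers measure 114 mm over their backs; the gripper's body (76 mm by 85 mm) begins 54 mm behind the grasp point. The pads swing forward as they close: fully open they stand 13 mm farther back than shut.
Start: joints at [64.521, 18.392, -4.016, 83.108, 1.295, 78.541, -3.26], TCP at [0.288, -0.583, 0.231] pointing down, gripper open.
Joint ranges: [-163.93, 163.93], [-17.29, 119.83], [-79.2, 71.16], [3.27, 140.29], [-89.18, 269.18], [5.43, 117.66], [-154.24, 154.24]. Speed limits (degrees/s): [147.25, 147.25, 180, 180, 180, 180, 180].

INTERFACE

Orientations are given as [roll, pitch, yaw] about the fixed x, y, z axes, in that order (R = Rz(yaw) Ry(pitch) Rx(roll)).
In Python, from rig import robot, viewer gives the robot as it stands.
- The arm moves only by the tool carry_out, never from a script. Its argument "rows" is a list of rows, each a list of 7 numbers: the turn, a rotation vector about the tool's x, y, z in degrees, then the shift along the tool's x, y, z in m, then the finger opening in m, from 0 to 0.0854. A call has 1 to 10 rows; each row is the pose to reach, as a shift and turn from the pose measured when the call began, along the tool's axes at that moment; what a row does not reach only later rows make up. A row lasts 1/8 s, in which the tool goes at most 62.5 mm and 10.7 degrees, less where a joint would pass 70% of its speed; a pose out of reach is approached as far as the arm can. A call with a gripper value outside its range is refused whole. The fingers move at their own pace and stop on an object; "newtons" is the grip in N (left out, the last holds). Time passes only in rows, so rows that repeat a pose let the fingers close. It gives the time, the measured TCP pose, the force and the opening at its end, in the units of the state.
- robot.state(): the state, without advancing time (a new reading comes with each control period).
- viewer.snapshot(name): name is "scene" or "top"; returns (picture, depth): 400x640x3 uint8, blue, green, red; 400x640 float32, m along the optical axis (not along the pixel's ray), 0 where there is no reading.
- viewer.get_calibration(name): a dict with "fovy" (degrees; the focal length in pixels is half the picture's height over the tangent of half this angle, whatever the lens; pixels are square), "cx", "cy" (the principal point, pixels), "dist_coeffs" ([k1, k2, p1, p2, k3] as OpenCV has them; the pictures are not rectified), "R" (3x3) and "t" (3): a world point X has camera coordinates R X + t. Camera axes: x right, y down, z forward; pixel columns grow to the right and rows downward; lengths in m; the calibration is good to about 2 mm. A picture is of the moment at which its call begins. get_calibration takes no time and is no camera call.
- robot.finish_job(): hands the job in, once; it reports no verdict.
The state is a dict: "clock": time; "joint_pos": joint angles; "dq": joint speeds; "effort": joint torques, N m; "ee_pos": TCP position; "tool_rot": TCP orientation; "wrist_force": force on the tool from outside, world axes, zero at the start; "moment": the same for the moment, N m; "finger_gap": opening from 0.0 (shut) to 1.0 (fully open).
Only numpy, scipy, OpenCV 4.12 (cv2) and the standard library are available. Lean on these libraries where they do the work, as an engineer would, in place of code of your own. Each camera call takes 0.05 s, during which the arm holds its last target.

## Working session

There is one attempt and no reset: what is moved stays moved. The work goes in short steps, Python scripts to look and compute and a tool call to move; the robot and the scene stay as the last step left them, time stands still between calls to the robot, and variables do not carry over. Pictures are saved under pics/ and viewed, and the job is handed in when it is done.

Besides the shell and the picture viewer there is one more tool, called after ">>>" as a command line: name --pt "numbers of a row" for each row, then --argument value for the rest. carry_out: Moves the arm, as the interface text tells. Its arguments: {"type":"object","properties":{"rows":{"type":"array"},"newtons":{"type":"number"}},"required":["rows"]}

```bash
mkdir -p pics; ls
cat > h.py <<'E'
import numpy as np, cv2
from rig import robot, viewer
def cal(n):
    c=viewer.get_calibration(n); f=200/np.tan(np.radians(c['fovy'])/2)
    K=np.array([[f,0,c['cx']],[0,f,c['cy']],[0,0,1.]])
    return K,np.array(c['dist_coeffs'],float),np.array(c['R'],float),np.array(c['t'],float).ravel()
def ray(n,uv):
    K,d,R,t=cal(n)
    p=cv2.undistortPoints(np.array(uv,float).reshape(-1,1,2),K,d).reshape(-1,2)
    D=np.c_[p,np.ones(len(p))]@R   # R^T d
    return -R.T@t,D
def onplane(n,uv,z):
    o,D=ray(n,uv); s=(z-o[2])/D[:,2]
    return o+D*s[:,None]
def proj(n,X):
    K,d,R,t=cal(n)
    r,_=cv2.Rodrigues(R)
    return cv2.projectPoints(np.array(X,float).reshape(-1,1,3),r,t,K,d)[0].reshape(-1,2)
def cloud(n,dep):
    K,d,R,t=cal(n)
    h,w=dep.shape
    uu,vv=np.meshgrid(np.arange(w),np.arange(h))
    p=cv2.undistortPoints(np.stack([uu,vv],-1).reshape(-1,1,2).astype(float),K,d).reshape(h,w,2)
    P=np.dstack([p,np.ones((h,w))])*dep[...,None]
    return (P-t)@R
E
python3 - <<'E'
from h import *
for n in ('scene','top'):
    im,d=viewer.snapshot(n); cv2.imwrite(f'pics/{n}0.png',im); np.save(f'{n}0.npy',d)
    K,dd,R,t=cal(n); print(n,K[0,0],K[:2,2],dd,-R.T@t,R.round(3).tolist(),(d>0).mean())
print(robot.state())
E
```

```text
pics
scene 480.72597316332525 [314.88975414 191.61049157] [-0.1368728  0.         0.         0.         0.       ] [1.14256651 0.20655504 1.1857849 ] [[-0.332, 0.943, -0.003], [0.795, 0.278, -0.539], [-0.508, -0.181, -0.842]] 0.99590234375
top 483.3788774570432 [326.59343812 207.16498858] [0.01619973 0.         0.         0.         0.        ] [ 0.23124177 -0.02783045  1.48450415] [[-0.01, -1.0, -0.002], [-0.983, 0.01, -0.183], [0.183, 0.0, -0.983]] 0.99576171875
{'clock': 0.1, 'joint_pos': array([64.52059755, 18.43547742, -4.01422798, 83.16803899,  1.29474271,
       78.54243786, -3.26024089]), 'dq': array([-0.00479766, -0.00054697,  0.10167805, -0.00656436,  0.03659771,
       -0.03630017,  0.00143295]), 'effort': array([ 2.39019901e-04, -4.94877255e+01, -3.83771136e-01, -3.15210629e+01,
        1.30068505e-02,  7.46990845e-03, -2.73197435e-05]), 'ee_pos': array([ 0.28759374, -0.58236701,  0.23032406]), 'tool_rot': array([-1.79899260e+02,  5.70958305e-03,  2.62874757e+01]), 'wrist_force': array([-0.57772019,  0.36662504, -0.75330886]), 'moment': array([-0.00752286,  0.03800606, -0.00892048]), 'finger_gap': 0.995433404276177}
```

View pics/scene0.png

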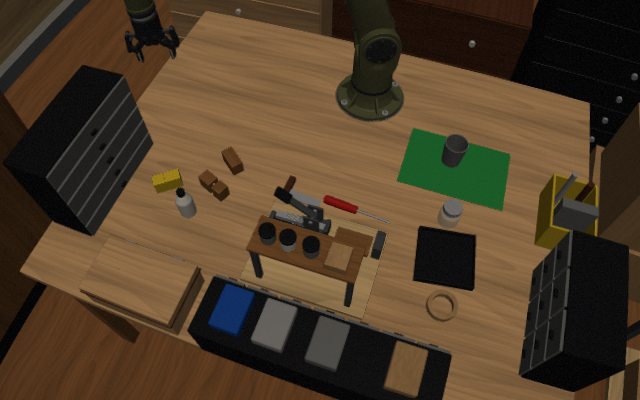

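View pics/top0.png

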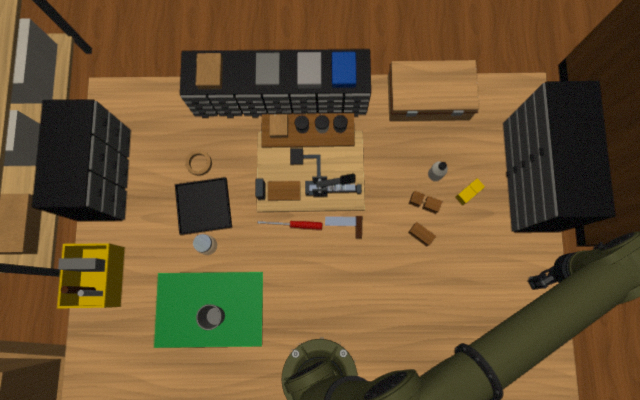

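The scene picture shows the clamp at about (310,225), the black tray at (445,257), a gapped brown joint at (214,185), and a plain brown block at (233,160). The top picture shows the same things at (318,188), (203,205), (425,202) and (422,234).

Candidates for the work (top pixels):
- Gapped brown pair at (425,202).
- Plain brown block at (422,234), which is the offcut.
- Yellow pair at (470,191), which is excluded by colour.

I choose the gapped brown pair and check it in a close crop.

Run:
```python
import cv2,numpy as np
a=cv2.imread('pics/top0.png')[150:260,380:500]; b=cv2.imread('pics/scene0.png')[130:220,140:260]
a=cv2.resize(a,None,fx=5,fy=5,interpolation=cv2.INTER_CUBIC)[:550,:600]
cv2.imwrite('pics/c1.png',a)
c=cv2.imread('pics/top0.png')[110:225,240:375]; cv2.imwrite('pics/c2.png',cv2.resize(c,None,fx=5,fy=5,interpolation=cv2.INTER_CUBIC))
c=cv2.imread('pics/scene0.png')[170:310,235:395]; cv2.imwrite('pics/c3.png',cv2.resize(c,None,fx=4,fy=4,interpolation=cv2.INTER_CUBIC))
```

```text
(no output)
```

View pics/c1.png

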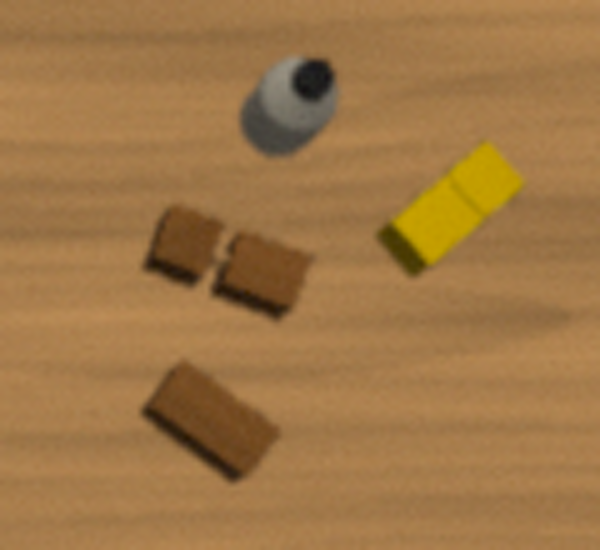

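View pics/c2.png

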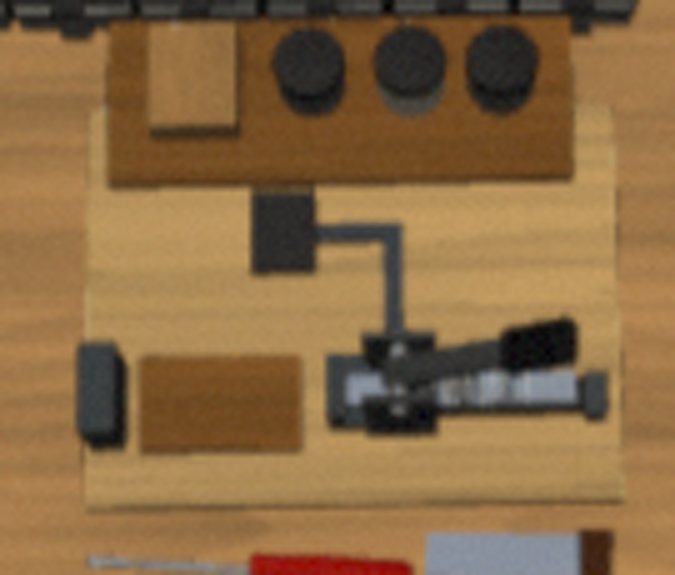

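View pics/c3.png

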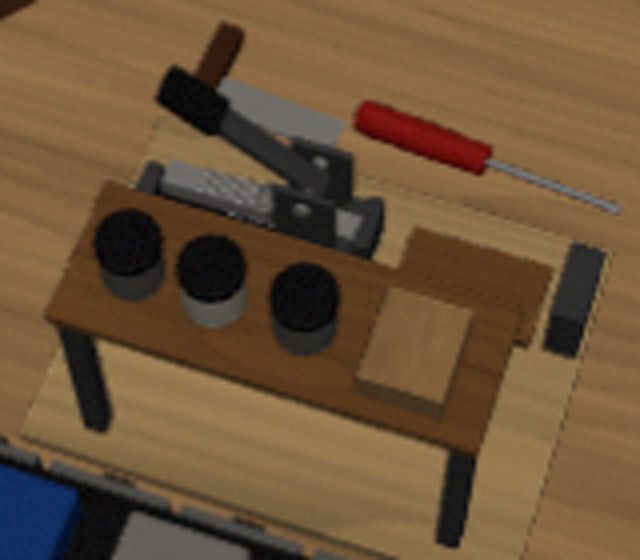

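The crop confirms the choice. The brown pair with a dark gap has its shorter block at the upper left, about (417,198) in top, and its longer block at the right, about (433,205). The offcut has no gap and the decoy is yellow. Next I measure poses.

Run:
```python
from h import *
im=cv2.imread('pics/top0.png'); hsv=cv2.cvtColor(im,cv2.COLOR_BGR2HSV)
for n,(u,v) in dict(bed=(284,190),plate=(330,150),bench=(400,215),work=(433,204),off=(422,234),pad=(296,156),tray=(203,205),shelf=(290,144),jaw=(309,188)).items(): print(n,hsv[v,u],im[v,u])
d=np.load('top0.npy'); C=cloud('top',d)
for n,(u,v) in dict(bed=(284,190),plate=(330,160),bench=(400,225),work=(433,204),work2=(418,198),off=(422,234),pad=(296,156),tray=(203,205),shelf=(285,144),stop=(259,188),trig=(349,179)).items(): print(n,C[v,u].round(4))
S=cloud('scene',np.load('scene0.npy'))
for n,(u,v) in dict(work=(220,191),bench=(190,230),trayfloor=(445,257),shelf=(330,258)).items(): print(n,S[v,u].round(4))
```

```text
bed [ 17 189 109] [ 28  75 109]
plate [ 18 129 186] [ 92 149 186]
bench [ 16 136 176] [ 82 132 176]
work [ 16 188 118] [ 31  76 118]
off [ 14 171 112] [ 37  72 112]
pad [174  26  49] [45 44 49]
tray [ 0 27 38] [34 34 38]
shelf [ 15 183 106] [ 30  68 106]
jaw [108  27 121] [121 113 108]
bed [0.5577 0.1031 0.0274]
plate [ 0.6563 -0.0401  0.013 ]
bench [ 0.2312 -0.0278  1.4845]
work [ 0.5054 -0.3501  0.0456]
work2 [ 0.5249 -0.306   0.043 ]
off [ 0.4142 -0.3125  0.0461]
pad [0.6538 0.0636 0.0688]
tray [ 0.5189  0.3589 -0.002 ]
shelf [0.6518 0.0862 0.1927]
stop [0.5539 0.1735 0.0751]
trig [ 0.5555 -0.0913  0.1692]
work [ 0.54   -0.2949  0.0419]
bench [ 0.6629 -0.3399 -0.0046]
trayfloor [0.5128 0.3557 0.0049]
shelf [0.7105 0.0871 0.2151]
```

```bash
cat >> h.py <<'E'
def quad(n,mask_roi,off,z):
    """largest contour -> minAreaRect corners (subpixel-ish via 4x upsampled mask) -> world corners at z"""
    cs,_=cv2.findContours(mask_roi,cv2.RETR_EXTERNAL,cv2.CHAIN_APPROX_NONE)
    c=max(cs,key=cv2.contourArea); r=cv2.minAreaRect(c)
    return c,r
E
python3 - <<'E'
from h import *
im=cv2.imread('pics/top0.png')
def roi(x0,y0,x1,y1,f,k=8):
    up=cv2.resize(im[y0:y1,x0:x1],None,fx=k,fy=k,interpolation=cv2.INTER_CUBIC)
    m=(f(up)*255).astype(np.uint8)
    m=cv2.morphologyEx(m,cv2.MORPH_OPEN,np.ones((9,9)))
    cs,_=cv2.findContours(m,cv2.RETR_EXTERNAL,cv2.CHAIN_APPROX_NONE)
    out=[]
    for c in sorted(cs,key=cv2.contourArea)[::-1][:2]:
        r=cv2.minAreaRect(c); b=cv2.boxPoints(r)
        out.append(((b+0.5)/k-0.5+[x0,y0]))
    return out
H=lambda a:cv2.cvtColor(a,cv2.COLOR_BGR2HSV).astype(int)
def show(n,b,z):
    P=onplane('top',b,z); c=P.mean(0)[:2]
    e=[P[1]-P[0],P[2]-P[1]]
    L=[np.linalg.norm(x)*1000 for x in e]; i=int(np.argmax(L))
    print(n,'c',c.round(4),'size',np.round(L,1),'yaw long',round(np.degrees(np.arctan2(e[i][1],e[i][0])),2),'px',b.mean(0).round(1))
    return P
for b in roi(262,175,306,205,lambda u:(H(u)[...,2]<150)&(H(u)[...,1]>160))[:1]: show('bed',b,.028)
for b in roi(284,146,309,170,lambda u:(H(u)[...,2]<100)&(H(u)[...,1]<90))[:1]: show('pad',b,.072)
for b in roi(405,185,448,218,lambda u:(u[...,2]>92)&(u[...,2]<145)&(H(u)[...,1]>150)): show('work',b,.044)
for b in roi(400,218,440,250,lambda u:(u[...,2]>88)&(u[...,2]<145)&(H(u)[...,1]>140))[:1]: show('off',b,.044)
for b in roi(165,168,240,245,lambda u:(H(u)[...,2]<95))[:1]: show('tray',b,.020)
for b in roi(248,125,376,218,lambda u:(H(u)[...,2]<95))[:1]: pass
E
```

```text
bed c [0.5568 0.1044] size [97.8 58.1] yaw long -90.25 px [283.6 190.3]
pad c [0.6528 0.0533] size [55.5 48.3] yaw long -90.61 px [299.3 156. ]
work c [ 0.5092 -0.3494] size [36.5 50.5] yaw long -113.34 px [432.6 202.9]
work c [ 0.5279 -0.3034] size [36.6 38.8] yaw long -115.45 px [417.1 197. ]
off c [ 0.4184 -0.3141] size [39.5 78.5] yaw long -129.06 px [422.4 232.7]
tray c [0.5132 0.354 ] size [167.3 164.4] yaw long -83.07 px [202.7 205.7]
```

```bash
cat >> h.py <<'E'
def box(x0,x1,y0,y1,z0,z1): return np.array([[x,y,z] for z in (z0,z1) for x,y in((x0,y0),(x1,y0),(x1,y1),(x0,y1))],float)
def T(P,o,yaw):
    a=np.radians(yaw); R=np.array([[np.cos(a),-np.sin(a),0],[np.sin(a),np.cos(a),0],[0,0,1]])
    return np.asarray(P)/1000@R.T+[o[0],o[1],0]
def drawbox(im,n,P,roi,k,col):
    p=(proj(n,P)-[roi[0],roi[1]]+.5)*k-.5
    for a,b in [(0,1),(1,2),(2,3),(3,0),(4,5),(5,6),(6,7),(7,4),(0,4),(1,5),(2,6),(3,7)]:
        cv2.line(im,tuple(int(v*16) for v in p[a]),tuple(int(v*16) for v in p[b]),col,1,cv2.LINE_AA,4)
def crop(n,img,roi,k): 
    x0,y0,x1,y1=roi; return cv2.resize(img[y0:y1,x0:x1],None,fx=k,fy=k,interpolation=cv2.INTER_CUBIC)
E
cat > ov.py <<'E'
from h import *
CO=(0.5563,-0.0076);CY=-0.25
WO=(0.5157,-0.3338);WY=67.5;G=9.5   # closed origin
TO=(0.5132,0.354);TY=7
clampb=[box(-63,195,-138,198,0,16),box(-30,30,62,162,16,28),box(-28,28,170,194,16,76),box(88,183,-100,160,182,194),box(70,122,50,90,64,72),box(-22,22,-22,22,16,116)]
workb=[box(-18,18,-40,6,0,44),box(-18,18,6+G,40+G,0,44)]
trayb=[box(-80,80,-80,80,0,20)]
if __name__=='__main__':
    for n,rs in dict(top=dict(c=(240,105,375,225),w=(395,175,460,225),t=(160,165,245,245)),scene=dict(c=(230,170,395,320),w=(185,150,250,210),t=(400,215,490,300))).items():
        im=cv2.imread(f'pics/{n}0.png')
        row=[]
        for k0,r in rs.items():
            k={'c':4,'w':8,'t':5}[k0]; o=crop(n,im,r,k)
            for b,oo,y in ((clampb,CO,CY),(workb,WO,WY),(trayb,TO,TY)):
                for q in b: drawbox(o,n,T(q,oo,y),r,k,(0,255,0))
            cv2.imwrite(f'pics/ov_{n}_{k0}.png',o[:600,:800])
E
python3 ov.py
```

```text
(no output)
```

View pics/ov_top_c.png

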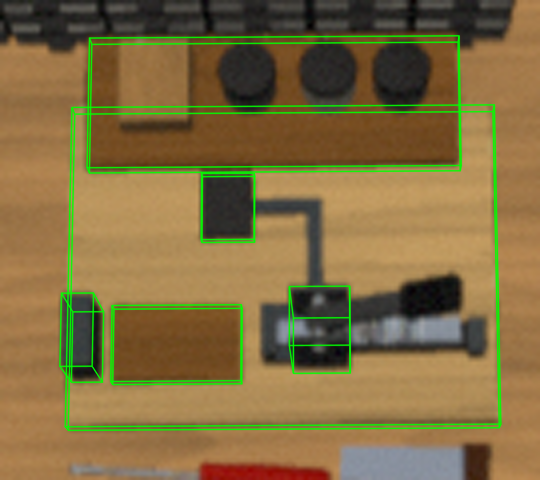

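View pics/ov_top_w.png

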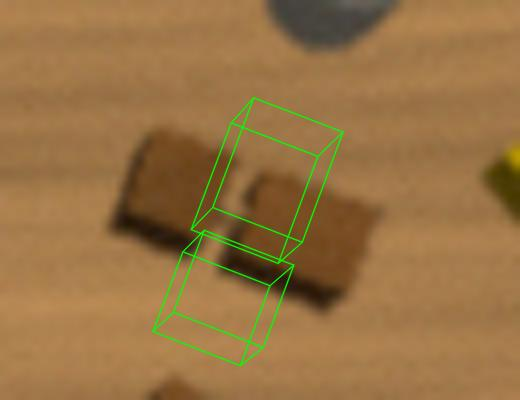

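View pics/ov_scene_c.png

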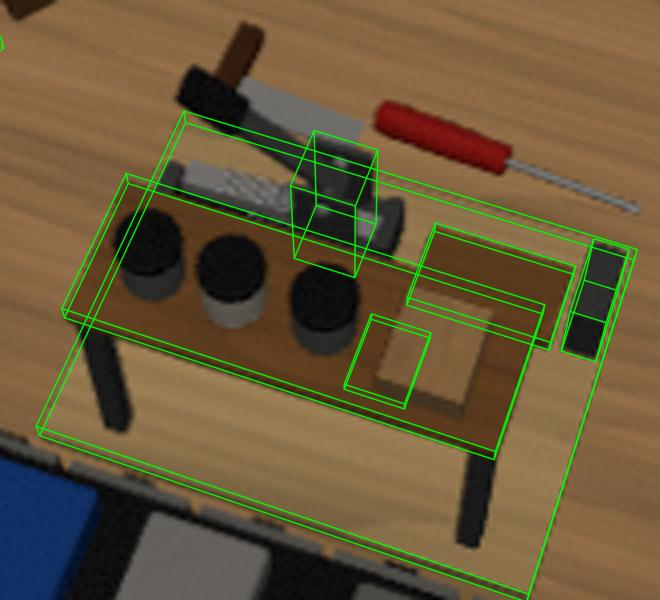

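View pics/ov_scene_w.png

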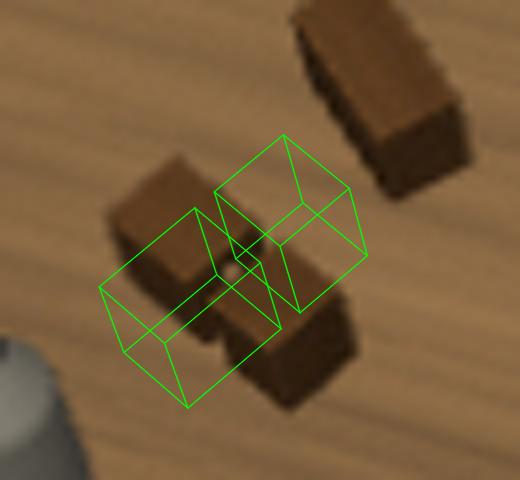

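View pics/ov_scene_t.png

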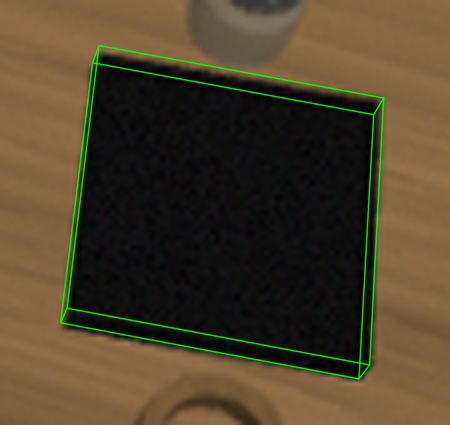

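View pics/ov_top_t.png

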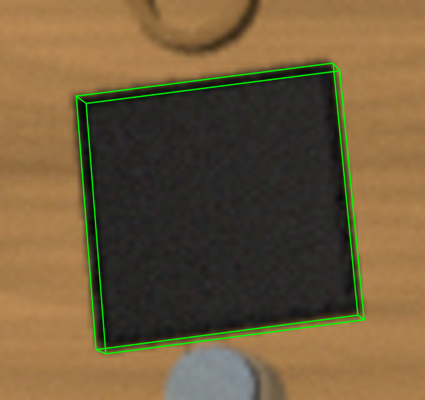

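The clamp and tray overlays fit in both views. The work overlay was turned by 90° because I took the yaw from y instead of x, so I correct it.

```bash
sed -i 's/WY=67.5/WY=-22.5/' ov.py; python3 ov.py
python3 - <<'E'
import cv2,numpy as np
a=cv2.imread('pics/ov_top_w.png');b=cv2.imread('pics/ov_scene_w.png')
a=cv2.resize(a,(400,308));b=cv2.resize(b,(400,369));o=np.zeros((369,800,3),np.uint8);o[:308,:400]=a;o[:,400:]=b;cv2.imwrite('pics/ov_w2.png',o)
E
```

```text
(no output)
```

View pics/ov_w2.png

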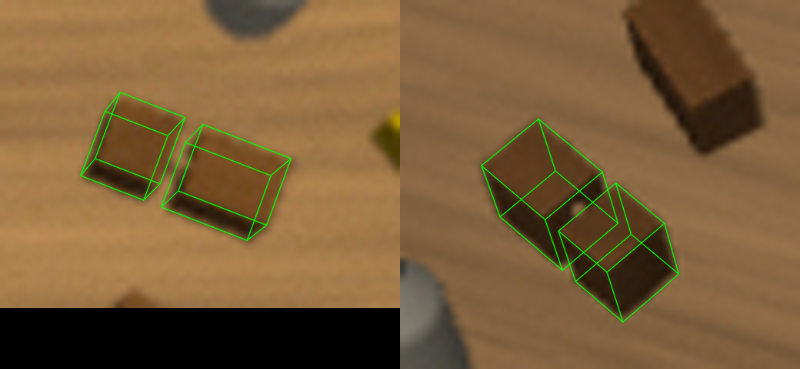

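Both views now fit the work: yaw −22.5°, gap about 9.5 mm, longer block centred at (0.509, −0.349) with the shorter block toward world +y. I'll grip the longer block across its width with the tool at yaw 67.5.

```bash
cat >> h.py <<'E'
from scipy.spatial.transform import Rotation as Ro
def delta(*tg):
    s=robot.state(); p=np.array(s['ee_pos']); R0=Ro.from_euler('xyz',s['tool_rot'],degrees=True)
    print('now',s['clock'],p.round(4),np.round(s['tool_rot'],2),'F',np.round(s['wrist_force'],1),'gap',round(s['finger_gap'],3))
    for pos,rpy in tg:
        R=Ro.from_euler('xyz',rpy,degrees=True)
        print('shift',R0.inv().apply(np.array(pos)-p).round(4),'turn',(R0.inv()*R).as_rotvec(degrees=True).round(2))
CO=(0.5563,-0.0076);CY=-0.25
def C2W(x,y,z):
    a=np.radians(CY); return np.array([CO[0]+(x*np.cos(a)-y*np.sin(a))/1000,CO[1]+(x*np.sin(a)+y*np.cos(a))/1000,z/1000])
E
python3 - <<'E'
from h import *
print(onplane('top',[(437,175)],.05),onplane('scene',[(187,213)],0.0), onplane('scene',[(181,192)],0.11))
delta(((.509,-.349,.16),(180,0,67.5)),((.509,-.349,.006),(180,0,67.5)))
E
```

```text
[[ 0.59449338 -0.36577482  0.05      ]] [[ 0.61803093 -0.37167186  0.        ]] [[ 0.61381033 -0.36399024  0.11      ]]
now 0.1 [ 0.2876 -0.5824  0.2303] [-1.799e+02  1.000e-02  2.629e+01] F [-0.6  0.4 -0.8] gap 0.995
shift [ 0.3019 -0.1111  0.0705] turn [-1.000e-01 -3.000e-02 -4.121e+01]
shift [ 0.3019 -0.1108  0.2245] turn [-1.000e-01 -3.000e-02 -4.121e+01]
```

>>> carry_out --pt "0 0 -8 0.05 -0.018 0 0.062" --pt "0 0 -16 0.1 -0.036 0 0.062" --pt "0 0 -24 0.15 -0.055 0 0.062" --pt "0 0 -32 0.2 -0.073 0.02 0.062" --pt "0 0 -40 0.25 -0.092 0.045 0.062" --pt "0 0 -41.2 0.302 -0.111 0.07 0.062" --pt "0 0 -41.2 0.302 -0.111 0.07 0.062" --pt "0 0 -41.2 0.302 -0.111 0.07 0.062" --newtons 40

```text
clock: 1.1
ee_pos: [0.5087, -0.3491, 0.16]
tool_rot: [-179.9, -0.0, 67.5]
wrist_force: [0.3, -1.0, -0.7]
finger_gap: 0.723
```

Run:
```python
from h import *
delta(((.509,-.349,.006),(180,0,67.5)))
```

```text
now 1.1 [ 0.5087 -0.3491  0.16  ] [-1.7985e+02 -4.0000e-02  6.7500e+01] F [ 0.3 -1.  -0.7] gap 0.723
shift [1.00e-04 6.00e-04 1.54e-01] turn [-0.15 -0.04  0.  ]
```

>>> carry_out --pt "0 0 0 0 0 0.05 0.062" --pt "0 0 0 0 0 0.1 0.062" --pt "0 0 0 0 0 0.135 0.062" --pt "0 0 0 0 0 0.153 0.062" --pt "0 0 0 0 0 0.153 0.062" --pt "0 0 0 0 0 0.153 0.0" --pt "0 0 0 0 0 0.153 0.0" --pt "0 0 0 0 0 0.153 0.0" --pt "0 0 0 0 0 0.153 0.0" --newtons 40

```text
clock: 2.22
ee_pos: [0.5098, -0.35, 0.0092]
tool_rot: [179.9, 0.0, 67.5]
wrist_force: [0.2, -0.4, 6.3]
finger_gap: 0.416
```

Run:
```python
from h import *
delta()
for n,r,k in (('top',(390,160,480,250),5),('scene',(150,110,290,230),5)):
    im,d=viewer.snapshot(n); cv2.imwrite(f'pics/g1_{n}.png',crop(n,im,r,k))
```

```text
now 2.225 [ 0.5098 -0.35    0.0092] [1.7994e+02 3.0000e-02 6.7500e+01] F [ 0.2 -0.4  6.3] gap 0.416
```

View pics/g1_scene.png

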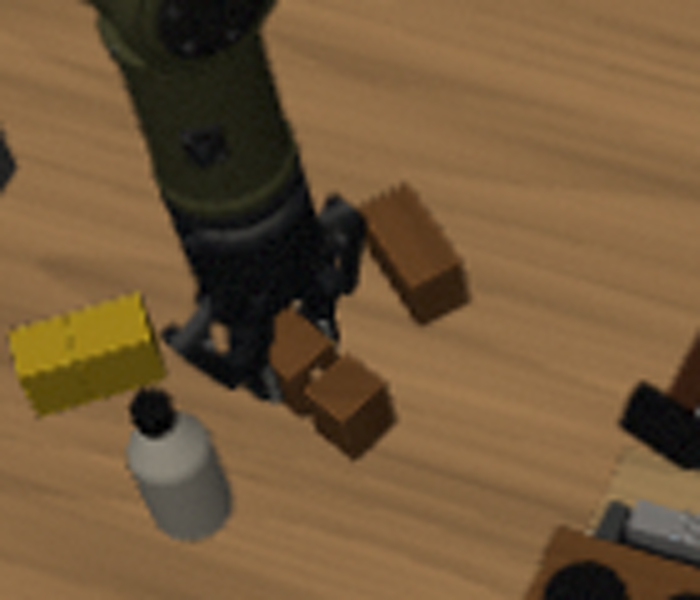

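Run:
```python
from h import *
t=C2W(0,98.5,0); print(t)
delta(((.510,-.350,.20),(180,0,67.5)),((t[0],t[1],.25),(180,0,89.75)))
```

```text
[0.55672979 0.09089906 0.        ]
now 2.325 [ 0.5097 -0.35    0.0092] [1.7994e+02 4.0000e-02 6.7500e+01] F [-0.9 -0.1  6.8] gap 0.418
shift [ 0.      0.0004 -0.1908] turn [ 0.06  0.04 -0.  ]
shift [ 0.4252 -0.1251 -0.2412] turn [  0.05   0.05 -22.25]
```

>>> carry_out --pt "0 0 0 0 0 -0.03 0" --pt "0 0 0 0 0 -0.08 0" --pt "0 0 0 0 0 -0.13 0" --pt "0 0 -3 0.03 -0.01 -0.18 0" --pt "0 0 -6 0.08 -0.024 -0.21 0" --pt "0 0 -10 0.13 -0.038 -0.235 0" --pt "0 0 -14 0.18 -0.053 -0.241 0" --pt "0 0 -18 0.235 -0.069 -0.241 0" --pt "0 0 -22.2 0.29 -0.085 -0.241 0" --pt "0 0 -22.2 0.345 -0.1015 -0.241 0"

```text
clock: 3.58
ee_pos: [0.5476, 0.0096, 0.2501]
tool_rot: [179.9, 0.1, 89.7]
wrist_force: [1.1, -0.2, -1.3]
finger_gap: 0.415
```

Run:
```python
from h import *
t=C2W(0,98.5,0)
delta(((t[0],t[1],.25),(180,0,89.75)),((t[0],t[1],.06),(180,0,89.75)))
```

```text
now 3.575 [0.5476 0.0096 0.2501] [1.7992e+02 9.0000e-02 8.9720e+01] F [ 1.1 -0.2 -1.3] gap 0.415
shift [ 0.0814  0.0088 -0.    ] turn [ 0.08  0.09 -0.03]
shift [0.0817 0.0085 0.19  ] turn [ 0.08  0.09 -0.03]
```

>>> carry_out --pt "0 0 0 0.045 0.005 0 0" --pt "0 0 0 0.0815 0.0085 0 0" --pt "0 0 0 0.0815 0.0085 0.02 0" --pt "0 0 0 0.0815 0.0085 0.07 0" --pt "0 0 0 0.0815 0.0085 0.12 0" --pt "0 0 0 0.0815 0.0085 0.15 0" --pt "0 0 0 0.0815 0.0085 0.17 0" --pt "0 0 0 0.0815 0.0085 0.17 0"

```text
clock: 4.58
ee_pos: [0.5558, 0.0906, 0.079]
tool_rot: [-179.9, 0.1, 89.7]
wrist_force: [0.7, -0.2, -1.2]
finger_gap: 0.415
```

Run:
```python
from h import *
t=C2W(0,98.5,0)
delta(((t[0],t[1],.037),(180,0,89.75)))
for n,r,k in (('top',(240,105,375,225),5),('scene',(230,130,395,270),4)):
    im,d=viewer.snapshot(n); cv2.imwrite(f'pics/p1_{n}.png',crop(n,im,r,k))
```

```text
now 4.575 [0.5558 0.0906 0.079 ] [-1.7994e+02  1.0000e-01  8.9730e+01] F [ 0.7 -0.2 -1.2] gap 0.415
shift [0.0004 0.001  0.042 ] turn [-0.06  0.1  -0.02]
```

View pics/p1_scene.png

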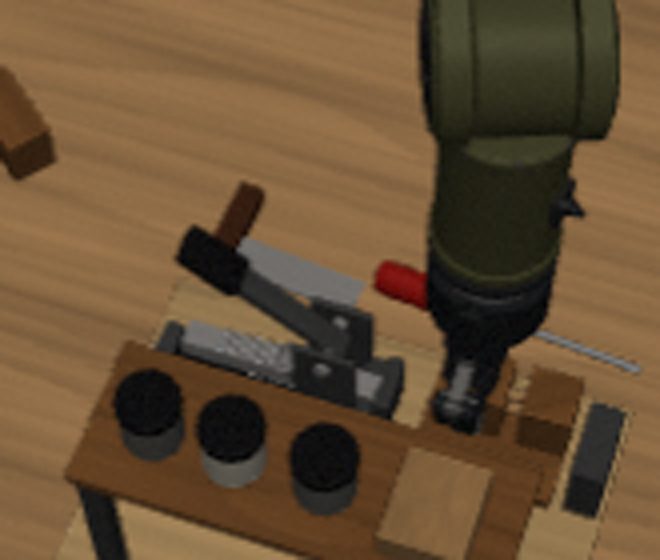

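View pics/p1_top.png

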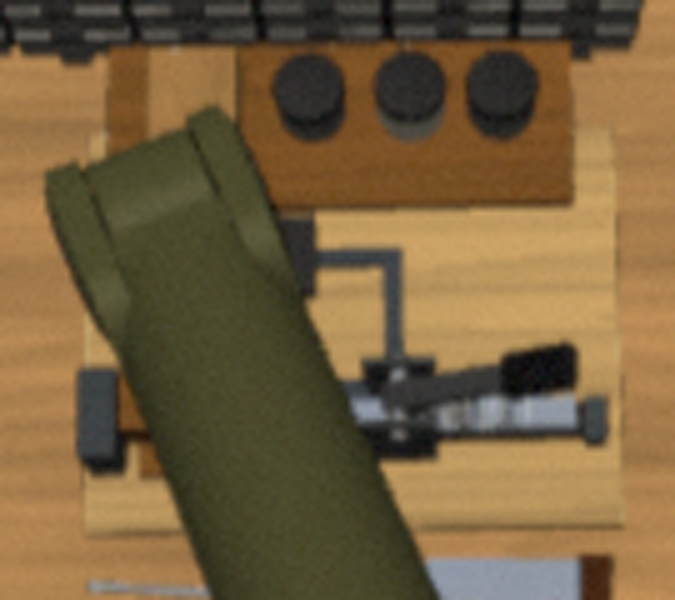

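The scene crop shows the joint held just above the bed at about (510,400), with the shorter block nearest the stop at (595,460). There is free space on both sides, so I lower it.

>>> carry_out --pt "0 0 0 0.0004 0.001 0.02 0" --pt "0 0 0 0.0004 0.001 0.035 0" --pt "0 0 0 0.0004 0.001 0.0405 0" --pt "0 0 0 0.0004 0.001 0.0415 0" --pt "0 0 0 0.0004 0.001 0.0415 0"

```text
clock: 5.3
ee_pos: [0.559, 0.0915, 0.0399]
tool_rot: [179.8, 0.1, 89.7]
wrist_force: [-0.0, -0.1, -1.5]
finger_gap: 0.422
```

Run:
```python
from h import *
delta()
```

```text
now 5.3 [0.559  0.0915 0.0399] [1.7979e+02 7.0000e-02 8.9730e+01] F [-0.  -0.1 -1.5] gap 0.422
```

>>> carry_out --pt "0 0 0 -0.0005 -0.0022 0.001 0" --pt "0 0 0 -0.0005 -0.0022 0.0025 0" --pt "0 0 0 -0.0005 -0.0022 0.0025 0"

```text
clock: 5.68
ee_pos: [0.5568, 0.091, 0.0374]
tool_rot: [179.8, 0.1, 89.7]
wrist_force: [0.4, 0.7, -1.1]
finger_gap: 0.415
```

Run:
```python
from h import *
delta()
```

```text
now 5.675 [0.5568 0.091  0.0374] [1.7979e+02 7.0000e-02 8.9730e+01] F [ 0.4  0.7 -1.1] gap 0.415
```

>>> carry_out --pt "0 0 0 0 0 0.001 0" --pt "0 0 0 0 0 0.0015 0" --pt "0 0 0 0 0 0.0015 0"

```text
clock: 6.05
ee_pos: [0.5569, 0.091, 0.0372]
tool_rot: [179.8, 0.1, 89.7]
wrist_force: [-3.4, -1.7, 8.3]
finger_gap: 0.415
```

Run:
```python
from h import *
delta()
```

```text
now 6.05 [0.5569 0.091  0.0372] [1.7978e+02 1.1000e-01 8.9720e+01] F [-3.4 -1.7  8.3] gap 0.415
```

Force rose to 8 N, so the joint is on the bed. I open the fingers and rise.

>>> carry_out --pt "0 0 0 0 0 0 0.045" --pt "0 0 0 0 0 0 0.06" --pt "0 0 0 0 0 0 0.06" --pt "0 0 0 0 0 -0.02 0.06" --pt "0 0 0 0 0 -0.07 0.06" --pt "0 0 0 0 0 -0.12 0.06" --pt "0 0 0 0 0 -0.17 0.03" --pt "0 0 0 -0.03 0 -0.21 0" --pt "0 0 0 -0.09 0 -0.21 0" --pt "0 0 0 -0.15 0 -0.21 0"

```text
clock: 7.3
ee_pos: [0.5558, -0.0596, 0.2501]
tool_rot: [179.6, 0.2, 89.8]
wrist_force: [0.4, -0.5, -0.5]
finger_gap: -0.0
```

Run:
```python
from h import *
t=C2W(0,-77,0)
delta(((t[0],t[1],.215),(180,0,89.75)))
for n,r,k in (('top',(240,105,375,225),5),('scene',(230,130,395,290),4)):
    im,d=viewer.snapshot(n); cv2.imwrite(f'pics/p2_{n}.png',crop(n,im,r,k))
```

```text
now 7.3 [ 0.5558 -0.0596  0.2501] [1.7957e+02 1.7000e-01 8.9840e+01] F [ 0.4 -0.5 -0.5] gap -0.0
shift [-0.0249 -0.0001  0.0352] turn [0.43 0.17 0.09]
```

View pics/p2_scene.png

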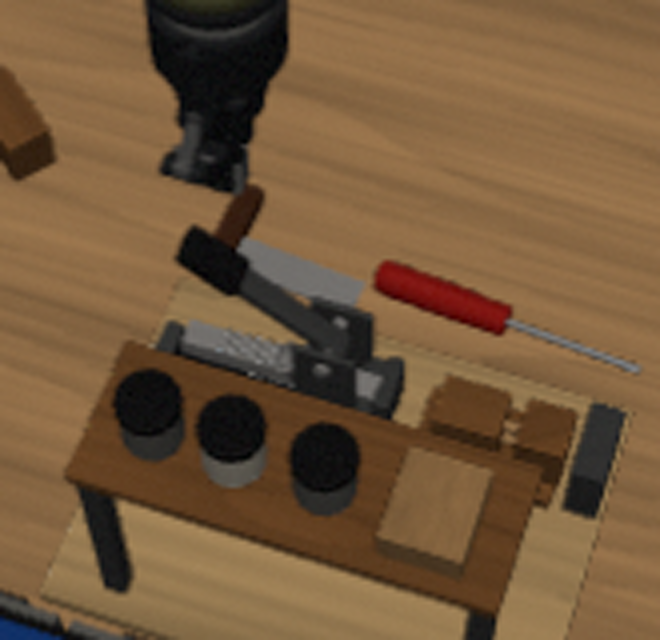

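View pics/p2_top.png

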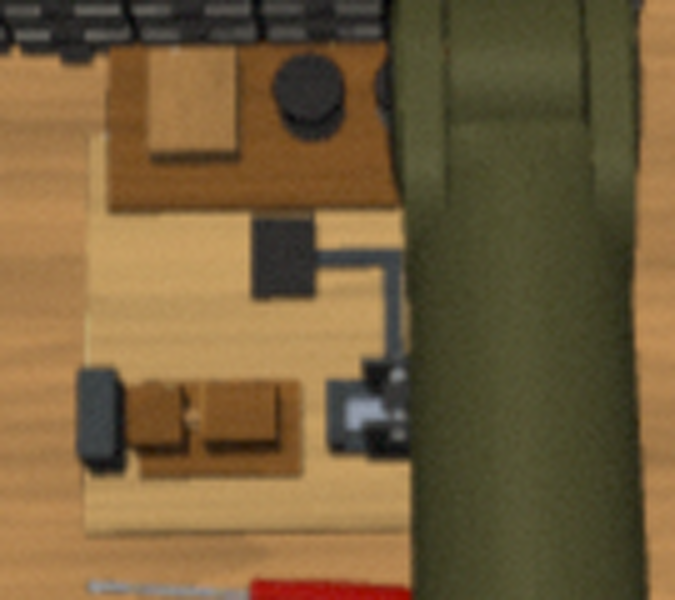

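The joint stands on the bed. In the scene crop the longer block is at about (475,410), the shorter at (545,440), and the stop at (595,460). It is in line and released. I now move the shut fingers over the thumb pad.

Run:
```python
from h import *
t=C2W(0,-78,190)
delta((t,(180,0,89.75)))
u=lambda x,y:((x)/5+240-.5,(y)/5+105-.5)
P=onplane('top',[u(205,383),u(278,383),u(278,445),u(205,445),u(128,384),u(128,444)],.072)
a=np.array(P)[:,:2]-CO; print((a*1000).round(1))
```

```text
now 7.4 [ 0.5549 -0.0681  0.2486] [179.74   0.38  89.01] F [ 0.5  0.3 -1.3] gap 0.004
shift [-0.0171  0.0011  0.0588] turn [ 0.26  0.38 -0.74]
[[ 18.9 117.4]
 [ 18.4  73.6]
 [-19.6  73.5]
 [-19.2 117.1]
 [ 18.8 163.6]
 [-18.1 163.1]]
```

>>> carry_out --pt "0.3 0.4 -0.7 -0.017 0.001 0.02 0" --pt "0.3 0.4 -0.7 -0.017 0.001 0.055 0" --pt "0.3 0.4 -0.7 -0.017 0.001 0.059 0" --pt "0.3 0.4 -0.7 -0.017 0.001 0.059 0"

```text
clock: 7.9
ee_pos: [0.5563, -0.0848, 0.191]
tool_rot: [180.0, -0.0, 89.8]
wrist_force: [0.5, 1.0, -0.7]
finger_gap: -0.0
```

Run:
```python
from h import *
delta((C2W(0,-78,180),(180,0,89.75)),(C2W(0,-86,145),(180,0,89.75)),(C2W(0,-94,110),(180,0,89.75)))
```

```text
now 7.9 [ 0.5563 -0.0848  0.191 ] [ 1.7998e+02 -3.0000e-02  8.9780e+01] F [ 0.5  1.  -0.7] gap -0.0
shift [-0.0009 -0.0004  0.011 ] turn [ 0.02 -0.03  0.03]
shift [-0.0089 -0.0004  0.046 ] turn [ 0.02 -0.03  0.03]
shift [-0.0169 -0.0004  0.081 ] turn [ 0.02 -0.03  0.03]
```

>>> carry_out --pt "0 0 0 -0.001 0 0.01 0" --pt "0 0 0 -0.003 0 0.02 0" --pt "0 0 0 -0.0055 0 0.03 0" --pt "0 0 0 -0.008 0 0.04 0"

```text
clock: 8.4
ee_pos: [0.5569, -0.0933, 0.151]
tool_rot: [179.9, 0.0, 89.8]
wrist_force: [-0.1, -0.6, 4.1]
finger_gap: -0.001
```

Run:
```python
from h import *
delta((C2W(0,-94,110),(180,0,89.75)))
for n,r,k in (('scene',(230,130,395,290),4),):
    im,d=viewer.snapshot(n); cv2.imwrite(f'pics/p3_{n}.png',crop(n,im,r,k))
```

```text
now 8.4 [ 0.5569 -0.0933  0.151 ] [1.799e+02 1.000e-02 8.976e+01] F [-0.1 -0.6  4.1] gap -0.001
shift [-0.0083 -0.001   0.041 ] turn [0.1  0.01 0.01]
```

View pics/p3_scene.png

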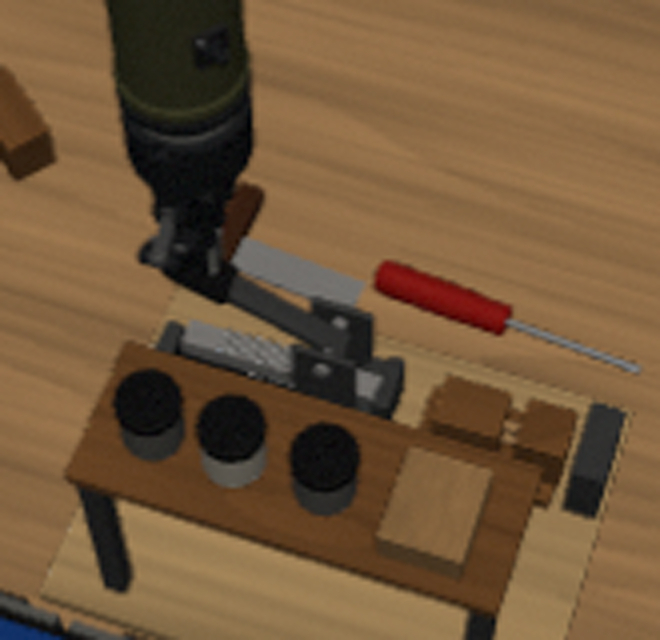

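The fingertips are on the thumb pad at about (210,280) in the crop, pressing with 4 N. I complete the first stroke.

>>> carry_out --pt "0 0 0 -0.002 -0.001 0.01 0" --pt "0 0 0 -0.004 -0.001 0.02 0" --pt "0 0 0 -0.006 -0.001 0.03 0" --pt "0 0 0 -0.008 -0.001 0.038 0" --pt "0 0 0 -0.008 -0.001 0.0395 0"

```text
clock: 9.07
ee_pos: [0.5565, -0.1031, 0.111]
tool_rot: [179.8, 0.1, 89.7]
wrist_force: [0.3, -3.0, 9.5]
finger_gap: 0.003
```

Run:
```python
from h import *
delta((C2W(0,-77,185),(180,0,89.75)))
for n,r,k in (('scene',(230,130,395,290),4),):
    im,d=viewer.snapshot(n); cv2.imwrite(f'pics/p4_{n}.png',crop(n,im,r,k))
```

```text
now 9.075 [ 0.5565 -0.1031  0.111 ] [1.7982e+02 9.0000e-02 8.9680e+01] F [ 0.3 -3.   9.5] gap 0.003
shift [ 0.0184 -0.0004 -0.074 ] turn [ 0.18  0.09 -0.07]
```

View pics/p4_scene.png

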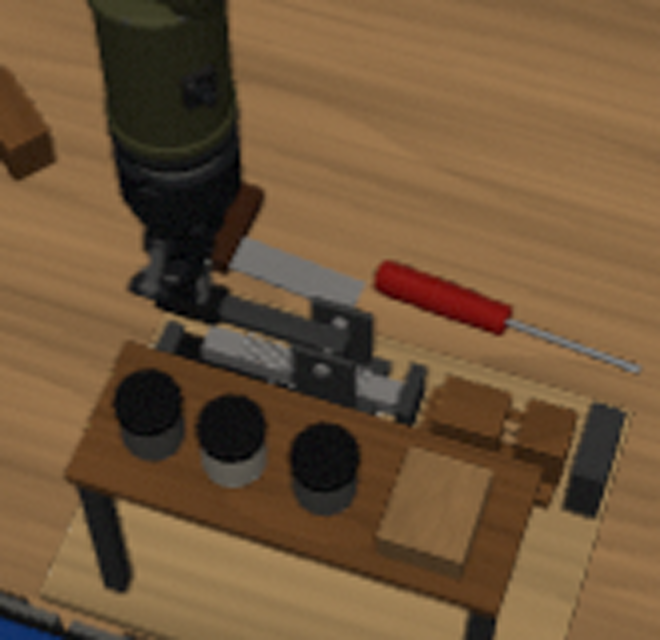

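The jaw has moved forward, from about (385,385) to (405,390), and the trigger is level. I let it rise fully, then make the second stroke.

>>> carry_out --pt "0 0 0 0.006 0 -0.025 0" --pt "0 0 0 0.012 0 -0.05 0" --pt "0 0 0 0.018 0 -0.076 0" --pt "0 0 0 0.018 0 -0.076 0" --pt "0 0 0 0.016 0 -0.06 0" --pt "0 0 0 0.0115 0 -0.045 0" --pt "0 0 0 0.008 0 -0.03 0" --pt "0 0 0 0.004 0 -0.015 0" --pt "0 0 0 0 0 -0.003 0" --pt "0 0 0 0 0 0 0"

```text
clock: 10.38
ee_pos: [0.556, -0.1037, 0.1097]
tool_rot: [179.9, 0.1, 89.6]
wrist_force: [-2.2, -0.1, 8.8]
finger_gap: 0.002
```

Run:
```python
from h import *
delta((C2W(0,-77,185),(180,0,89.75)))
for n,r,k in (('scene',(230,130,395,290),4),):
    im,d=viewer.snapshot(n); cv2.imwrite(f'pics/p5_{n}.png',crop(n,im,r,k))
```

```text
now 10.375 [ 0.556  -0.1037  0.1097] [1.7991e+02 6.0000e-02 8.9630e+01] F [-2.2 -0.1  8.8] gap 0.002
shift [ 0.019  -0.0001 -0.0753] turn [ 0.09  0.06 -0.12]
```

View pics/p5_scene.png

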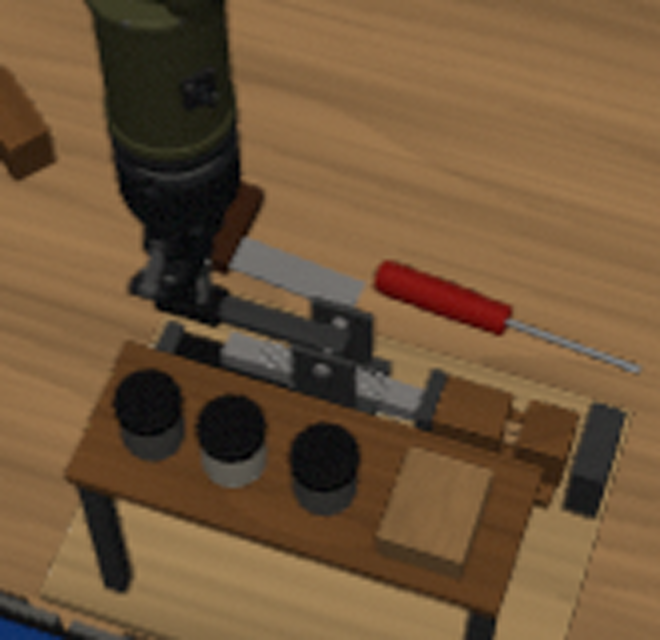

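The jaw is now at the block at about (435,395). The third stroke will start closing the gap, so I go slower.

>>> carry_out --pt "0 0 0 0.006 0 -0.025 0" --pt "0 0 0 0.012 0 -0.05 0" --pt "0 0 0 0.0185 0 -0.076 0" --pt "0 0 0 0.0185 0 -0.076 0" --pt "0 0 0 0.016 0 -0.06 0" --pt "0 0 0 0.0115 0 -0.045 0" --pt "0 0 0 0.008 0 -0.032 0" --pt "0 0 0 0.006 0 -0.025 0"

```text
clock: 11.42
ee_pos: [0.5553, -0.1, 0.1333]
tool_rot: [-180.0, 0.2, 89.5]
wrist_force: [-1.6, -2.4, 9.0]
finger_gap: -0.001
```

>>> carry_out --pt "0 0 0 -0.001 0 0.005 0" --pt "0 0 0 -0.0025 0 0.01 0" --pt "0 0 0 -0.004 0 0.015 0"

```text
clock: 11.8
ee_pos: [0.5553, -0.1037, 0.1188]
tool_rot: [-180.0, 0.1, 89.5]
wrist_force: [-3.3, 2.8, 15.3]
finger_gap: 0.0
```

>>> carry_out --pt "0 0 0 -0.0005 0 0.004 0" --pt "0 0 0 -0.001 0 0.008 0" --pt "0 0 0 -0.001 0 0.009 0"

```text
clock: 12.18
ee_pos: [0.5553, -0.1047, 0.1104]
tool_rot: [-180.0, 0.1, 89.5]
wrist_force: [-3.9, 1.6, 16.5]
finger_gap: -0.0
```

Run:
```python
from h import *
delta((C2W(0,-77,185),(180,0,89.75)))
for n,r,k in (('scene',(230,130,395,290),4),):
    im,d=viewer.snapshot(n); cv2.imwrite(f'pics/p6_{n}.png',crop(n,im,r,k))
```

```text
now 12.175 [ 0.5553 -0.1047  0.1104] [-1.7996e+02  1.3000e-01  8.9500e+01] F [-3.9  1.6 16.5] gap -0.0
shift [ 0.02    0.0004 -0.0746] turn [-0.04  0.13 -0.25]
```

View pics/p6_scene.png

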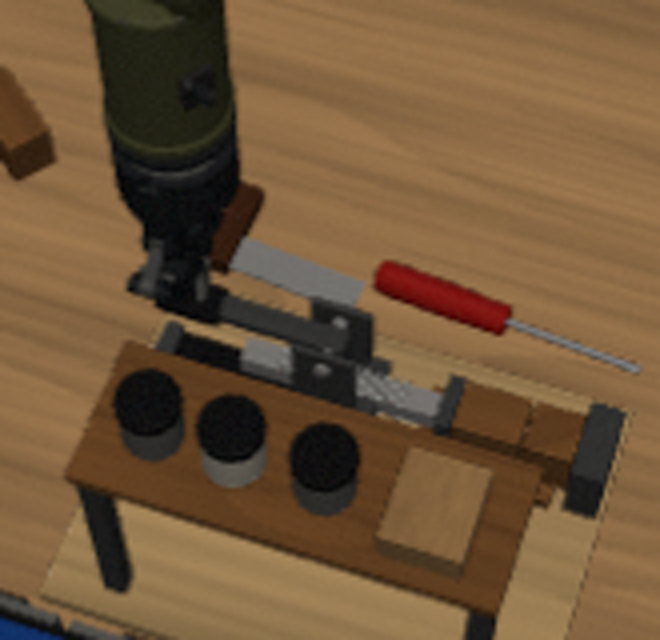

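The gap at (530,415) is now a thin line. I raise for the fourth stroke and go in small force-checked steps.

>>> carry_out --pt "0 0 0 0.006 0 -0.025 0" --pt "0 0 0 0.012 0 -0.05 0" --pt "0 0 0 0.02 0 -0.075 0" --pt "0 0 0 0.02 0 -0.075 0" --pt "0 0 0 0.02 0 -0.066 0" --pt "0 0 0 0.0195 0 -0.062 0" --pt "0 0 0 0.0195 0 -0.06 0"

```text
clock: 13.1
ee_pos: [0.5547, -0.0854, 0.169]
tool_rot: [-179.8, 0.1, 89.5]
wrist_force: [-1.5, 0.7, 2.2]
finger_gap: 0.002
```

>>> carry_out --pt "0 0 0 -0.0005 0 0.002 0" --pt "0 0 0 -0.001 0 0.004 0"

```text
clock: 13.35
ee_pos: [0.5549, -0.0867, 0.165]
tool_rot: [-179.8, 0.1, 89.5]
wrist_force: [-1.0, 0.2, 3.8]
finger_gap: 0.003
```

>>> carry_out --pt "0 0 0 -0.0005 0 0.002 0" --pt "0 0 0 -0.001 0 0.004 0"

```text
clock: 13.6
ee_pos: [0.5551, -0.0879, 0.1612]
tool_rot: [-179.9, 0.1, 89.4]
wrist_force: [-0.5, 0.6, 3.2]
finger_gap: -0.004
```

>>> carry_out --pt "0 0 0 -0.0005 0 0.002 0" --pt "0 0 0 -0.001 0 0.004 0"

```text
clock: 13.85
ee_pos: [0.5552, -0.0891, 0.1572]
tool_rot: [-179.9, 0.1, 89.4]
wrist_force: [-0.1, -0.5, 4.3]
finger_gap: 0.0
```

>>> carry_out --pt "0 0 0 -0.0005 0 0.002 0" --pt "0 0 0 -0.001 0 0.004 0"

```text
clock: 14.1
ee_pos: [0.5553, -0.0902, 0.1532]
tool_rot: [-179.9, 0.2, 89.4]
wrist_force: [1.0, -0.4, 4.0]
finger_gap: 0.002
```

>>> carry_out --pt "0 0 0 -0.0005 0 0.0015 0" --pt "0 0 0 -0.0007 0 0.003 0"

```text
clock: 14.35
ee_pos: [0.5553, -0.0911, 0.1501]
tool_rot: [-179.9, 0.2, 89.4]
wrist_force: [-0.2, -0.1, 4.3]
finger_gap: 0.001
```

>>> carry_out --pt "0 0 0 -0.0003 0 0.0015 0" --pt "0 0 0 -0.0007 0 0.003 0"

```text
clock: 14.6
ee_pos: [0.5554, -0.0921, 0.1474]
tool_rot: [-179.9, 0.2, 89.4]
wrist_force: [-1.3, -0.7, 6.6]
finger_gap: 0.004
```

>>> carry_out --pt "0 0 0 -0.0003 0 0.0015 0" --pt "0 0 0 -0.0007 0 0.003 0"

```text
clock: 14.85
ee_pos: [0.5555, -0.0932, 0.1451]
tool_rot: [-180.0, 0.2, 89.4]
wrist_force: [-1.8, -1.8, 9.4]
finger_gap: -0.001
```

Run:
```python
from h import *
delta((C2W(0,-77,185),(180,0,89.75)))
for n,r,k in (('scene',(315,210,395,270),8),):
    im,d=viewer.snapshot(n); cv2.imwrite(f'pics/p7_{n}.png',crop(n,im,r,k))
```

```text
now 14.85 [ 0.5555 -0.0932  0.1451] [-179.96    0.23   89.42] F [-1.8 -1.8  9.4] gap -0.001
shift [ 0.0084  0.0004 -0.04  ] turn [-0.04  0.23 -0.33]
```

View pics/p7_scene.png

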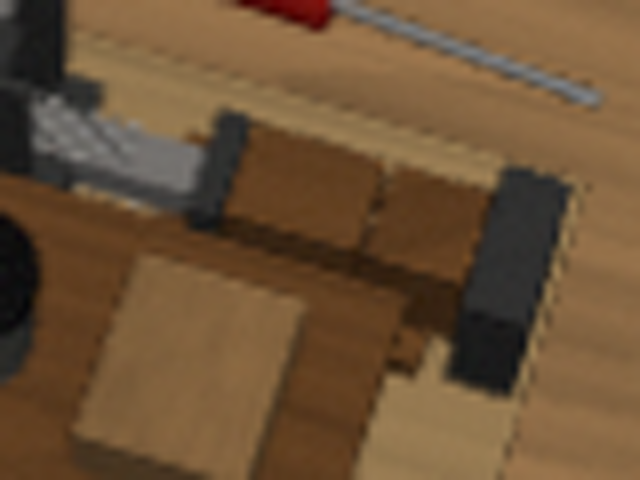

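A thin seam with a hint of dowel still shows at about (375,205), and the force is rising. I keep going.

>>> carry_out --pt "0 0 0 -0.0003 0 0.0015 0" --pt "0 0 0 -0.0007 0 0.003 0"

```text
clock: 15.15
ee_pos: [0.5556, -0.094, 0.1434]
tool_rot: [-180.0, 0.3, 89.4]
wrist_force: [-4.1, -0.5, 15.7]
finger_gap: 0.003
```

>>> carry_out --pt "0 0 0 -0.0003 0 0.0015 0" --pt "0 0 0 -0.0007 0 0.003 0"

```text
clock: 15.4
ee_pos: [0.5556, -0.0944, 0.1425]
tool_rot: [-180.0, 0.3, 89.4]
wrist_force: [-5.4, -0.6, 17.8]
finger_gap: -0.001
```

>>> carry_out --pt "0 0 0 -0.0003 0 0.0015 0" --pt "0 0 0 -0.0007 0 0.003 0"

```text
clock: 15.65
ee_pos: [0.5557, -0.0947, 0.1418]
tool_rot: [-180.0, 0.3, 89.4]
wrist_force: [-5.5, 0.2, 17.4]
finger_gap: -0.002
```

>>> carry_out --pt "0 0 0 -0.0005 0 0.003 0" --pt "0 0 0 -0.001 0 0.005 0" --pt "0 0 0 -0.001 0 0.005 0"

```text
clock: 16.02
ee_pos: [0.5556, -0.0958, 0.139]
tool_rot: [-180.0, 0.4, 89.4]
wrist_force: [-6.4, -0.2, 17.0]
finger_gap: -0.001
```

Run:
```python
from h import *
delta((C2W(0,-77,185),(180,0,89.75)))
for n,r,k in (('scene',(315,210,395,270),8),):
    im,d=viewer.snapshot(n); cv2.imwrite(f'pics/p8_{n}.png',crop(n,im,r,k))
```

```text
now 16.025 [ 0.5556 -0.0958  0.139 ] [-179.99    0.41   89.43] F [-6.4 -0.2 17. ] gap -0.001
shift [ 0.0108  0.0002 -0.0461] turn [-0.01  0.41 -0.32]
```

View pics/p8_scene.png

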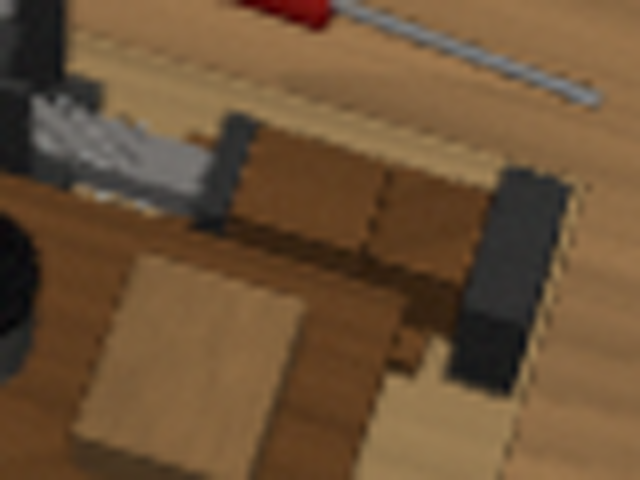

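The seam is thinner and the force is steady at 17 N, so it is still closing.

>>> carry_out --pt "0 0 0 -0.0005 0 0.003 0" --pt "0 0 0 -0.001 0 0.005 0" --pt "0 0 0 -0.001 0 0.005 0"

```text
clock: 16.45
ee_pos: [0.5557, -0.0966, 0.137]
tool_rot: [180.0, 0.5, 89.4]
wrist_force: [-7.3, 0.9, 20.1]
finger_gap: 0.002
```

>>> carry_out --pt "0 0 0 -0.0005 0 0.003 0" --pt "0 0 0 -0.001 0 0.005 0" --pt "0 0 0 -0.001 0 0.005 0"

```text
clock: 16.82
ee_pos: [0.5558, -0.097, 0.1359]
tool_rot: [180.0, 0.5, 89.4]
wrist_force: [-9.2, 1.8, 25.8]
finger_gap: 0.002
```

>>> carry_out --pt "0 0 0 0 0 0.004 0" --pt "0 0 0 0 0 0.0065 0" --pt "0 0 0 0 0 0.0065 0"

```text
clock: 17.2
ee_pos: [0.5559, -0.0975, 0.1347]
tool_rot: [180.0, 0.7, 89.4]
wrist_force: [-12.5, 0.9, 32.8]
finger_gap: 0.002
```

Run:
```python
from h import *
delta((C2W(0,-77,190),(180,0,89.75)))
for n,r,k in (('scene',(315,210,395,270),8),):
    im,d=viewer.snapshot(n); cv2.imwrite(f'pics/p9_{n}.png',crop(n,im,r,k))
```

```text
now 17.2 [ 0.5559 -0.0975  0.1347] [179.98   0.71  89.42] F [-12.5   0.9  32.8] gap 0.002
shift [ 0.0122 -0.     -0.0555] turn [ 0.02  0.71 -0.33]
```

View pics/p9_scene.png

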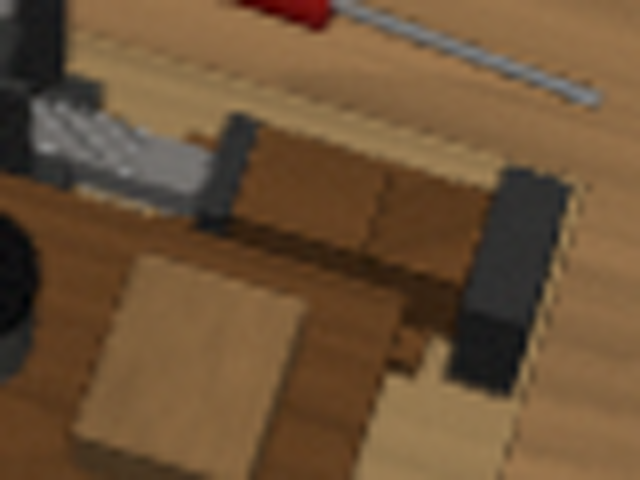

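The trigger has gone hard (33 N for about 1 mm of motion) and only a hairline shows at (375,210), so the gap is shut. I let the trigger up and move to the release approach.

>>> carry_out --pt "0 0 0 0.004 0 -0.02 0" --pt "0 0 0 0.008 0 -0.04 0" --pt "0 0 0 0.012 0 -0.08 0" --pt "0 0 0 0.012 0 -0.115 0" --pt "0 0 0 0.06 0 -0.115 0" --pt "0 0 0 0.11 0 -0.115 0" --pt "0 0 0 0.16 0 -0.115 0" --pt "0 0 0 0.175 0 -0.115 0"

```text
clock: 18.25
ee_pos: [0.5566, 0.0831, 0.247]
tool_rot: [-180.0, 0.6, 89.8]
wrist_force: [0.2, -0.6, -0.9]
finger_gap: 0.002
```

```bash
cat >> h.py <<'E'
def tilt(a,yaw=89.75): return (Ro.from_euler('xyz',(180,0,yaw),degrees=True)*Ro.from_rotvec([-a,0,0],degrees=True)).as_euler('xyz',degrees=True)
E
python3 - <<'E'
from h import *
r=tilt(37); print(r)
delta((C2W(18,80,196),r),(C2W(90,80,100),r))
for n,r,k in (('scene',(230,130,395,290),4),('top',(240,105,375,225),5)):
    im,d=viewer.snapshot(n); cv2.imwrite(f'pics/q1_{n}.png',crop(n,im,r,k))
E
```

```text
[143.     0.    89.75]
now 18.25 [0.5566 0.0831 0.247 ] [-179.95    0.64   89.76] F [ 0.2 -0.6 -0.9] gap 0.002
shift [-0.0102  0.0182  0.0511] turn [-37.05   0.62   0.21]
shift [-0.0091  0.0903  0.147 ] turn [-37.05   0.62   0.21]
```

View pics/q1_scene.png

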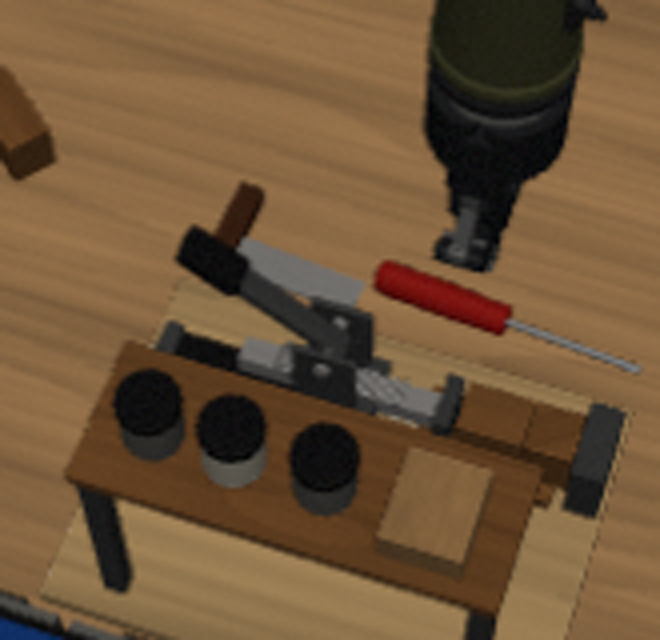

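The trigger is fully up, the jaw is held at about (450,400), and the joint is against the stop. Next I tilt the tool and come to the release pad.

>>> carry_out --pt "-9 0.15 0 -0.0025 0.0 0.01 0" --pt "-18 0.3 0.1 -0.005 0.005 0.02 0" --pt "-27 0.5 0.1 -0.0075 0.01 0.035 0" --pt "-36 0.6 0.2 -0.01 0.018 0.05 0" --pt "-37 0.6 0.2 -0.01 0.018 0.051 0" --pt "-37 0.6 0.2 -0.01 0.036 0.075 0" --pt "-37 0.6 0.2 -0.01 0.06 0.107 0" --pt "-37 0.6 0.2 -0.01 0.08 0.134 0" --pt "-37 0.6 0.2 -0.01 0.08 0.134 0"

```text
clock: 19.48
ee_pos: [0.6388, 0.0667, 0.1125]
tool_rot: [143.2, -0.0, 89.4]
wrist_force: [-0.6, -0.1, -0.1]
finger_gap: 0.001
```

Run:
```python
from h import *
r=tilt(37)
delta((C2W(90,79,100),r),(C2W(90,79,80),r),(C2W(90,79,70),r))
for n,r,k in (('scene',(230,130,395,290),4),('top',(240,105,375,225),5)):
    im,d=viewer.snapshot(n); cv2.imwrite(f'pics/q2_{n}.png',crop(n,im,r,k))
```

```text
now 19.475 [0.6388 0.0667 0.1125] [ 1.4318e+02 -2.0000e-02  8.9440e+01] F [-0.6 -0.1 -0.1] gap 0.001
shift [ 0.0044 -0.0012  0.0147] turn [-0.18  0.18 -0.26]
shift [ 0.0044 -0.0132  0.0307] turn [-0.18  0.18 -0.26]
shift [ 0.0044 -0.0192  0.0387] turn [-0.18  0.18 -0.26]
```

View pics/q2_scene.png

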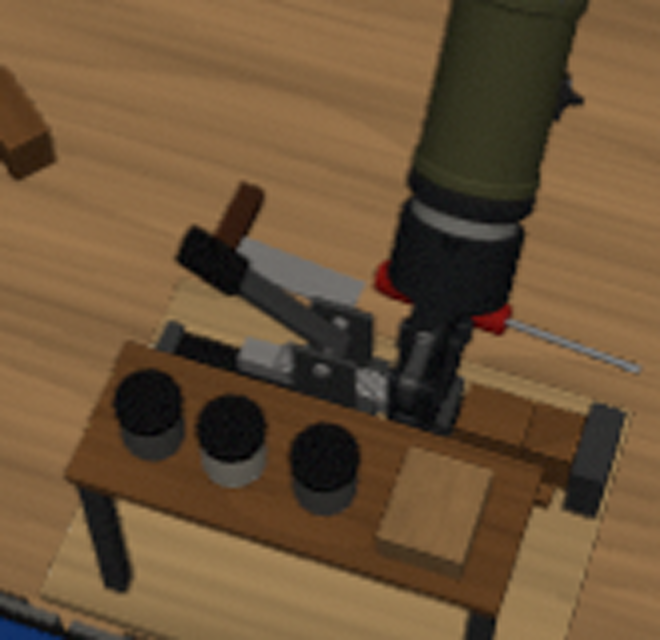

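View pics/q2_top.png

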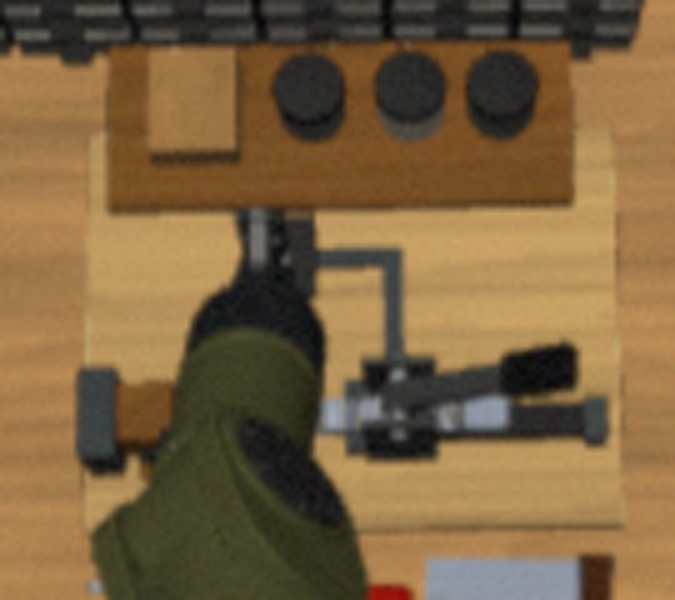

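The tool leans under the shelf edge with its tips above the release pad, about (255,245) in the top crop, clear of the jaw and the work. I go down in steps, watching the force.

>>> carry_out --pt "0 0 0 0.002 -0.003 0.012 0" --pt "0 0 0 0.002 -0.008 0.02 0" --pt "0 0 0 0.002 -0.01 0.026 0" --pt "0 0 0 0.002 -0.01 0.026 0"

```text
clock: 20.08
ee_pos: [0.6465, 0.0694, 0.0885]
tool_rot: [143.0, 0.1, 89.5]
wrist_force: [-0.7, 0.8, 0.1]
finger_gap: -0.003
```

>>> carry_out --pt "0 0 0 0 -0.0012 0.0016 0" --pt "0 0 0 0 -0.0024 0.0032 0"

```text
clock: 20.32
ee_pos: [0.6468, 0.0693, 0.0854]
tool_rot: [142.9, 0.1, 89.4]
wrist_force: [-0.9, -1.2, 0.5]
finger_gap: -0.001
```

>>> carry_out --pt "0 0 0 0 -0.0012 0.0016 0" --pt "0 0 0 0 -0.0018 0.0024 0"

```text
clock: 20.58
ee_pos: [0.6468, 0.0692, 0.0823]
tool_rot: [142.9, 0.1, 89.4]
wrist_force: [-1.6, 1.1, 0.5]
finger_gap: -0.0
```

>>> carry_out --pt "0 0 0 0 -0.0012 0.0016 0" --pt "0 0 0 0 -0.0018 0.0024 0"

```text
clock: 20.82
ee_pos: [0.6468, 0.0692, 0.079]
tool_rot: [142.9, 0.1, 89.4]
wrist_force: [-1.8, -0.4, 0.5]
finger_gap: 0.002
```

>>> carry_out --pt "0 0 0 0 -0.0012 0.0016 0" --pt "0 0 0 0 -0.0018 0.0024 0"

```text
clock: 21.08
ee_pos: [0.6469, 0.0692, 0.076]
tool_rot: [142.9, 0.1, 89.5]
wrist_force: [0.0, -0.3, 1.1]
finger_gap: -0.001
```

>>> carry_out --pt "0 0 0 0 -0.0012 0.0016 0" --pt "0 0 0 0 -0.0018 0.0024 0"

```text
clock: 21.32
ee_pos: [0.6473, 0.0694, 0.0732]
tool_rot: [142.9, 0.1, 89.5]
wrist_force: [-0.0, -0.6, 2.5]
finger_gap: 0.005
```

>>> carry_out --pt "0 0 0 0 -0.0012 0.0016 0" --pt "0 0 0 0 -0.0018 0.0024 0"

```text
clock: 21.58
ee_pos: [0.6474, 0.0694, 0.0702]
tool_rot: [142.9, 0.1, 89.5]
wrist_force: [-0.7, -1.1, 2.8]
finger_gap: -0.003
```

>>> carry_out --pt "0 0 0 0 -0.0012 0.0016 0" --pt "0 0 0 0 -0.0012 0.0016 0" --pt "0 0 0 0 -0.0012 0.0016 0" --pt "0 0 0 0 -0.0012 0.0016 0"

```text
clock: 22.08
ee_pos: [0.6476, 0.0694, 0.0686]
tool_rot: [142.8, 0.1, 89.5]
wrist_force: [-3.5, -0.7, 6.0]
finger_gap: -0.001
```

Run:
```python
from h import *
delta()
for n,r,k in (('scene',(230,130,395,290),4),):
    im,d=viewer.snapshot(n); cv2.imwrite(f'pics/q3_{n}.png',crop(n,im,r,k))
```

```text
now 22.075 [0.6476 0.0694 0.0686] [1.4282e+02 1.2000e-01 8.9480e+01] F [-3.5 -0.7  6. ] gap -0.001
```

View pics/q3_scene.png

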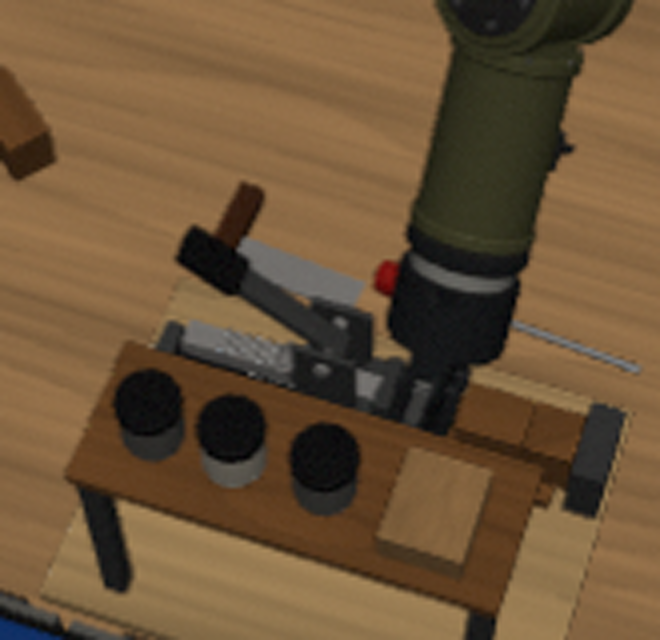

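The jaw is all the way back: the bar's rear end is at (190,335) as at the start, and the joint stays closed. I hold briefly, then retreat the way I came.

>>> carry_out --pt "0 0 0 0 0 0 0" --pt "0 0 0 0 0 0 0" --pt "0 0 0 0 0.006 -0.008 0" --pt "0 0 0 0 0.018 -0.024 0" --pt "0 0 0 0 0.02 -0.06 0" --pt "0 0 0 0 0.02 -0.11 0" --pt "0 0 0 0 0.02 -0.16 0" --pt "0 0 0 0 0.02 -0.19 0" --pt "0 0 0 0 0.02 -0.19 0.03"

```text
clock: 23.25
ee_pos: [0.5648, 0.0652, 0.2139]
tool_rot: [142.7, 1.4, 89.0]
wrist_force: [0.2, 0.5, -0.4]
finger_gap: 0.201
```

Run:
```python
from h import *
delta((C2W(0,118,220),(180,0,89.75)))
for n,r,k in (('scene',(230,130,395,290),4),('top',(240,105,375,225),5)):
    im,d=viewer.snapshot(n); cv2.imwrite(f'pics/q4_{n}.png',crop(n,im,r,k))
    if n=='scene': cv2.imwrite(f'pics/q4_close.png',crop(n,im,(315,210,395,270),8))
```

```text
now 23.25 [0.5648 0.0652 0.2139] [142.71   1.42  89.05] F [ 0.2  0.5 -0.4] gap 0.201
shift [ 0.0448 -0.0026 -0.011 ] turn [37.27  1.6  -0.22]
```

View pics/q4_close.png

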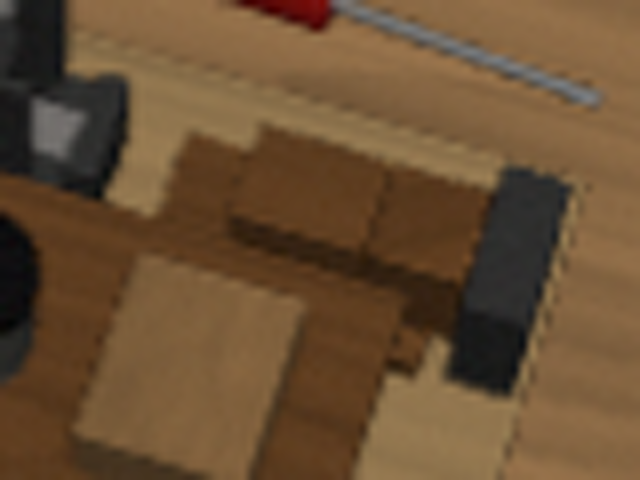

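View pics/q4_top.png

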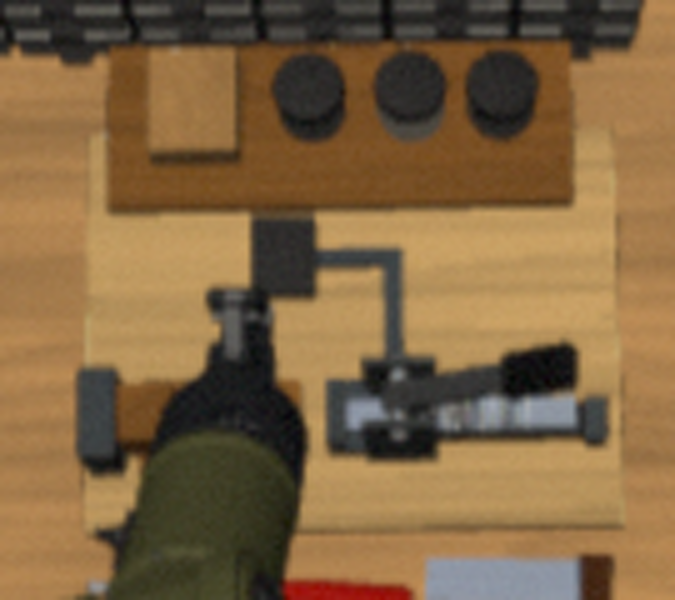

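The joint is closed with only a hairline at (378,205), it touches the stop, and the jaw is clear. I check its length, and work out the grasp moves.

Run:
```python
from h import *
u=lambda x,y:(x/8+315-.5,y/8+210-.5)
P=onplane('scene',[u(260,128),u(234,215),u(388,168),u(362,250),u(494,190),u(465,280)],.072)
print(((P[:,:2]-CO)*1000).round(1))
```

```text
[[-13.2  89.7]
 [ 20.3  91.4]
 [-12.8 133.8]
 [ 18.8 134.3]
 [-16.3 168.9]
 [ 18.3 168.9]]
```

>>> carry_out --pt "9 0.4 0 0.011 0 -0.01 0.06" --pt "18 0.8 0 0.022 0 -0.01 0.06" --pt "27 1.2 -0.1 0.034 -0.001 -0.01 0.06" --pt "36 1.6 -0.2 0.045 -0.0025 -0.011 0.06" --pt "37.3 1.6 -0.2 0.045 -0.0025 -0.011 0.06" --pt "37.3 1.6 -0.2 0.045 -0.0025 -0.011 0.06"

```text
clock: 24.1
ee_pos: [0.5566, 0.1149, 0.2195]
tool_rot: [180.0, -0.2, 90.2]
wrist_force: [-0.9, -0.5, -0.3]
finger_gap: 0.707
```

Run:
```python
from h import *
delta((C2W(0,116,37),(180,0,89.75)))
```

```text
now 24.1 [0.5566 0.1149 0.2195] [ 1.7999e+02 -1.6000e-01  9.0210e+01] F [-0.9 -0.5 -0.3] gap 0.707
shift [-7.000e-03  1.000e-04  1.825e-01] turn [ 0.01 -0.16  0.46]
```

The length measures about 79 mm at the top face, consistent with a closed 80 mm joint. I descend and grip.

>>> carry_out --pt "0 -0.2 0.5 -0.004 0 0.02 0.06" --pt "0 -0.2 0.5 -0.007 0 0.07 0.06" --pt "0 -0.2 0.5 -0.007 0 0.12 0.06" --pt "0 -0.2 0.5 -0.007 0 0.16 0.06" --pt "0 -0.2 0.5 -0.007 0 0.178 0.06" --pt "0 -0.2 0.5 -0.007 0 0.18 0.06" --pt "0 -0.2 0.5 -0.007 0 0.18 0.0" --pt "0 -0.2 0.5 -0.007 0 0.18 0.0" --pt "0 -0.2 0.5 -0.007 0 0.18 0.0" --pt "0 -0.2 0.5 -0.007 0 0.18 0.0" --newtons 40

```text
clock: 25.35
ee_pos: [0.5583, 0.1087, 0.0416]
tool_rot: [179.8, 0.0, 89.7]
wrist_force: [0.0, -1.1, 7.1]
finger_gap: 0.413
```

Run:
```python
from h import *
delta()
im,d=viewer.snapshot('scene'); cv2.imwrite(f'pics/r1.png',crop('scene',im,(230,130,395,290),4))
```

```text
now 25.35 [0.5583 0.1087 0.0416] [1.7979e+02 3.0000e-02 8.9710e+01] F [ 0.  -1.1  7.1] gap 0.413
```

View pics/r1.png

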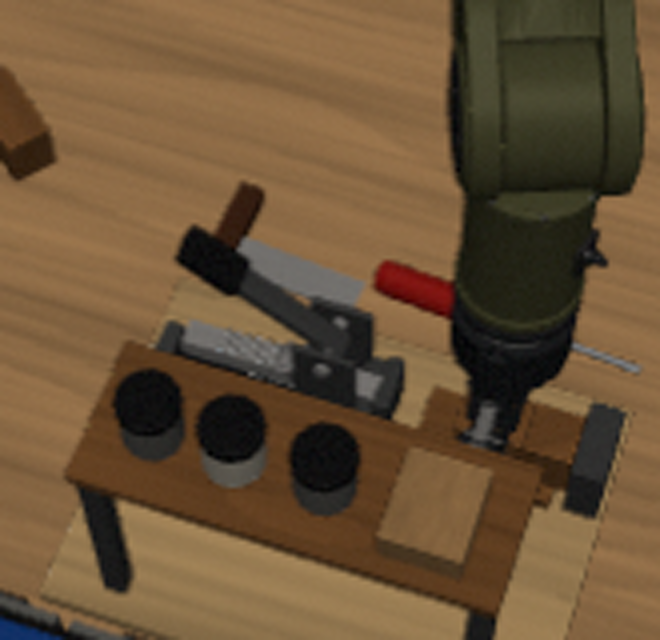

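Run:
```python
from h import *
delta((( .515,.340,.17),(180,0,97)),((.515,.340,.03),(180,0,97)))
```

```text
now 25.4 [0.5583 0.1086 0.0416] [1.798e+02 3.000e-02 8.971e+01] F [-0.2 -0.   7.6] gap 0.414
shift [ 0.2311 -0.044  -0.1287] turn [ 0.2   0.04 -7.29]
shift [ 0.2311 -0.0445  0.0113] turn [ 0.2   0.04 -7.29]
```

>>> carry_out --pt "0 0 0 0 0 -0.02 0" --pt "0 0 0 0 0 -0.06 0" --pt "0 0 0 0 0 -0.11 0" --pt "0 0 0 0.02 -0.004 -0.129 0" --pt "0 0 -1.5 0.07 -0.013 -0.129 0" --pt "0 0 -3 0.12 -0.023 -0.129 0" --pt "0 0 -5 0.17 -0.032 -0.129 0" --pt "0 0 -7 0.215 -0.041 -0.129 0" --pt "0.2 0 -7.3 0.231 -0.044 -0.129 0" --pt "0.2 0 -7.3 0.231 -0.044 -0.129 0"

```text
clock: 26.65
ee_pos: [0.5134, 0.3416, 0.1694]
tool_rot: [-179.9, 0.0, 97.2]
wrist_force: [1.3, -1.1, -1.7]
finger_gap: 0.415
```

Run:
```python
from h import *
delta(((.515,.340,.035),(180,0,97)),((.515,.340,.0185),(180,0,97)))
im,d=viewer.snapshot('scene'); cv2.imwrite(f'pics/r2.png',crop('scene',im,(350,130,510,290),4)[:600])
```

```text
now 26.65 [0.5134 0.3416 0.1694] [-1.799e+02  4.000e-02  9.719e+01] F [ 1.3 -1.1 -1.7] gap 0.415
shift [-0.0017  0.0016  0.1344] turn [-0.1   0.04  0.19]
shift [-0.0017  0.0016  0.1509] turn [-0.1   0.04  0.19]
```

View pics/r2.png

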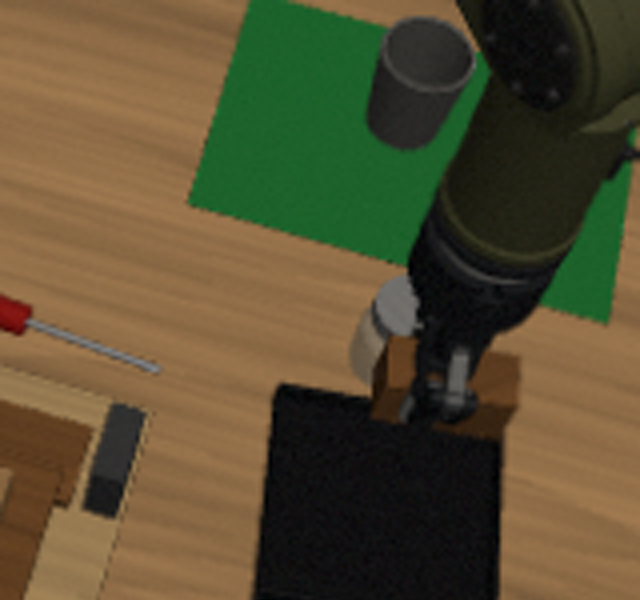

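The joint is held over the tray, closed and intact. I lower it, keeping the jar well clear.

>>> carry_out --pt "0 0 0.2 -0.0017 0.0016 0.04 0" --pt "0 0 0.2 -0.0017 0.0016 0.085 0" --pt "0 0 0.2 -0.0017 0.0016 0.12 0" --pt "0 0 0.2 -0.0017 0.0016 0.14 0" --pt "0 0 0.2 -0.0017 0.0016 0.145 0" --pt "0 0 0.2 -0.0017 0.0016 0.145 0"

```text
clock: 27.45
ee_pos: [0.5171, 0.3377, 0.0253]
tool_rot: [180.0, 0.1, 96.8]
wrist_force: [0.6, -0.4, -1.5]
finger_gap: 0.417
```

>>> carry_out --pt "0 0 0 0 0 0.001 0" --pt "0 0 0 0 0 0.002 0" --pt "0 0 0 0 0 0.002 0"

```text
clock: 27.82
ee_pos: [0.5173, 0.3379, 0.0238]
tool_rot: [180.0, 0.1, 96.8]
wrist_force: [0.3, 0.0, -1.4]
finger_gap: 0.414
```

>>> carry_out --pt "0 0 0 0 0 0.001 0" --pt "0 0 0 0 0 0.002 0" --pt "0 0 0 0 0 0.002 0"

```text
clock: 28.2
ee_pos: [0.5173, 0.3378, 0.0217]
tool_rot: [180.0, 0.1, 96.8]
wrist_force: [-0.6, 0.8, -1.4]
finger_gap: 0.419
```

>>> carry_out --pt "0 0 0 0 0 0.001 0" --pt "0 0 0 0 0 0.002 0" --pt "0 0 0 0 0 0.002 0"

```text
clock: 28.58
ee_pos: [0.5172, 0.3377, 0.0195]
tool_rot: [180.0, 0.1, 96.8]
wrist_force: [-0.2, 0.0, -2.0]
finger_gap: 0.413
```

>>> carry_out --pt "0 0 0 0 0 0.001 0" --pt "0 0 0 0 0 0.0015 0" --pt "0 0 0 0 0 0.0015 0"

```text
clock: 28.95
ee_pos: [0.5173, 0.3378, 0.0186]
tool_rot: [180.0, 0.1, 96.8]
wrist_force: [-2.4, -1.0, 4.9]
finger_gap: 0.414
```

Contact at 5 N with the tool at 18.6 mm, as predicted. I release and rise.

>>> carry_out --pt "0 0 0 0 0 0 0.045" --pt "0 0 0 0 0 0 0.06" --pt "0 0 0 0 0 0 0.06" --pt "0 0 0 0 0 -0.02 0.06" --pt "0 0 0 0 0 -0.07 0.06" --pt "0 0 0 0 0 -0.12 0.06" --pt "0 0 0 0 0 -0.18 0.06" --pt "0 0 0 0 0.0 -0.24 0.06" --pt "0 0 0 0 -0.03 -0.25 0.06" --pt "0 0 0 0 -0.06 -0.25 0.06"

```text
clock: 30.2
ee_pos: [0.4572, 0.3321, 0.2719]
tool_rot: [179.7, -0.0, 96.8]
wrist_force: [0.3, 1.0, 0.8]
finger_gap: 0.7
```

>>> carry_out --pt "0 0 0 -0.05 0 0 0.06" --pt "0 0 0 -0.1 0 0 0.06" --pt "0 0 0 -0.15 0 0 0.06" --pt "0 0 0 -0.2 0 0 0.06" --pt "0 0 0 -0.2 0 0 0.06"

```text
clock: 30.82
ee_pos: [0.4817, 0.129, 0.2731]
tool_rot: [179.6, 0.1, 96.4]
wrist_force: [0.2, 0.8, -0.0]
finger_gap: 0.703
```

Run:
```python
from h import *
delta()
for n in ('scene','top'):
    im,d=viewer.snapshot(n); cv2.imwrite(f'pics/end_{n}.png',im)
    r=dict(scene=(395,190,495,300),top=(155,160,255,270))[n]; cv2.imwrite(f'pics/end_{n}_c.png',crop(n,im,r,5))
```

```text
now 30.825 [0.4817 0.129  0.2731] [1.7962e+02 8.0000e-02 9.6370e+01] F [ 0.2  0.8 -0. ] gap 0.703
```

View pics/end_scene.png

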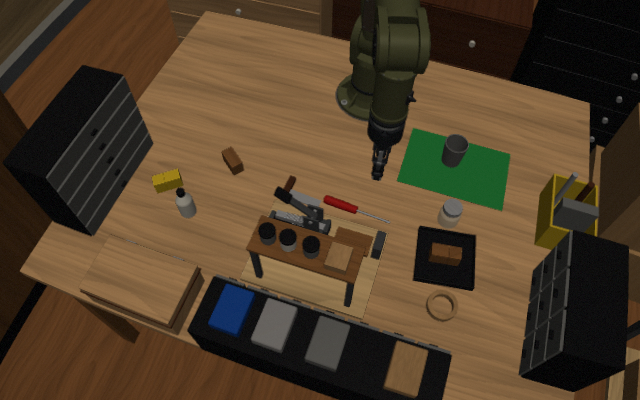

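View pics/end_scene_c.png

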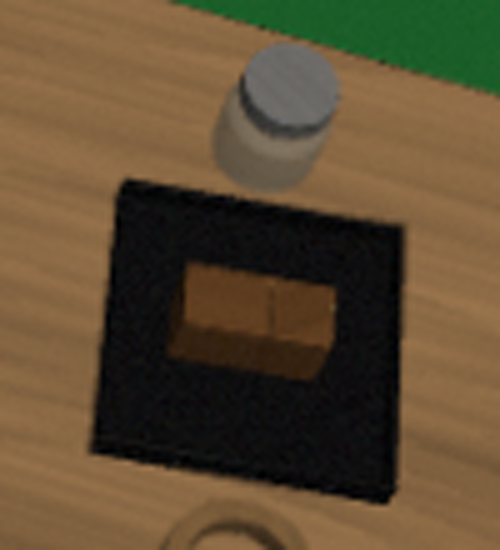

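View pics/end_top_c.png

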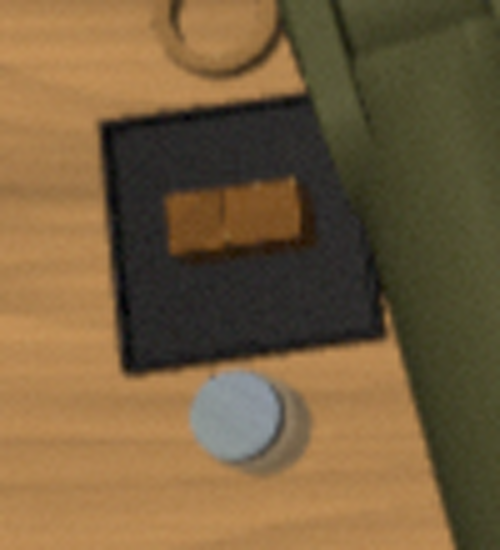

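View pics/end_top.png

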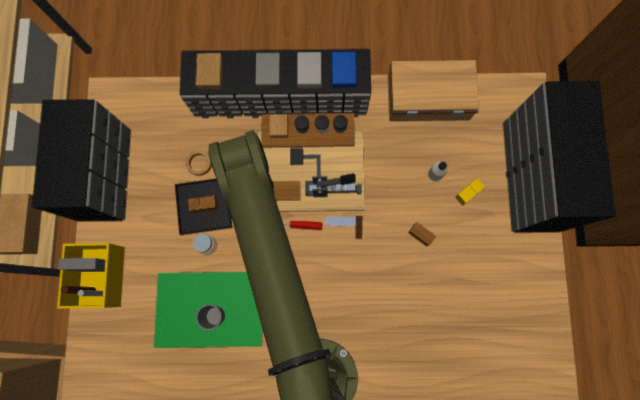

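The joint is upright in the tray, at scene (446,253) and top (202,203). The bystanders are where they were, and the jaw is back. The top crop shows a faint light spot on the seam at (226,237), so I measure the closed length more closely before handing in.

Run:
```python
from h import *
for n,r,R in (('scene',(425,238,468,270),60),('top',(184,192,222,216),70)):
    im=cv2.imread(f'pics/end_{n}.png'); k=16
    o=crop(n,im,r,k); cv2.imwrite(f'pics/end_{n}_cc.png',o)
    hsv=cv2.cvtColor(o,cv2.COLOR_BGR2HSV)
    m=((o[...,2]>(88 if n=='top' else 75))&(hsv[...,1]>120)).astype(np.uint8)*255
    m=cv2.morphologyEx(m,cv2.MORPH_OPEN,np.ones((15,15)))
    cs,_=cv2.findContours(m,cv2.RETR_EXTERNAL,cv2.CHAIN_APPROX_NONE)
    for c in cs:
        if cv2.contourArea(c)<5000: continue
        b=(cv2.boxPoints(cv2.minAreaRect(c))+.5)/k-.5+[r[0],r[1]]
        P=onplane(n,b,.049); print(n,P.mean(0).round(4),[round(np.linalg.norm(P[i]-P[i-1])*1000,1) for i in (1,2)])
```

```text
scene [0.5172 0.3505 0.049 ] [np.float64(36.0), np.float64(81.0)]
top [0.5162 0.3513 0.049 ] [np.float64(80.8), np.float64(37.5)]
```

View pics/end_top_cc.png

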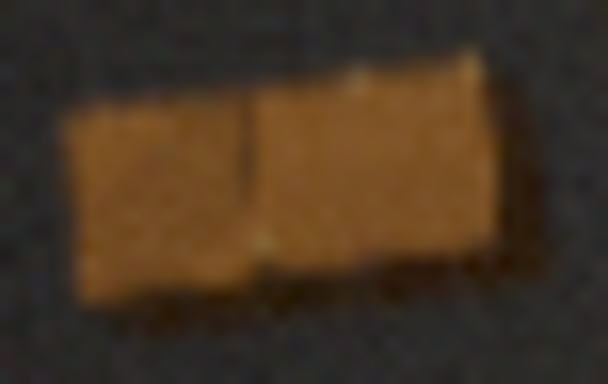

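View pics/end_scene_cc.png

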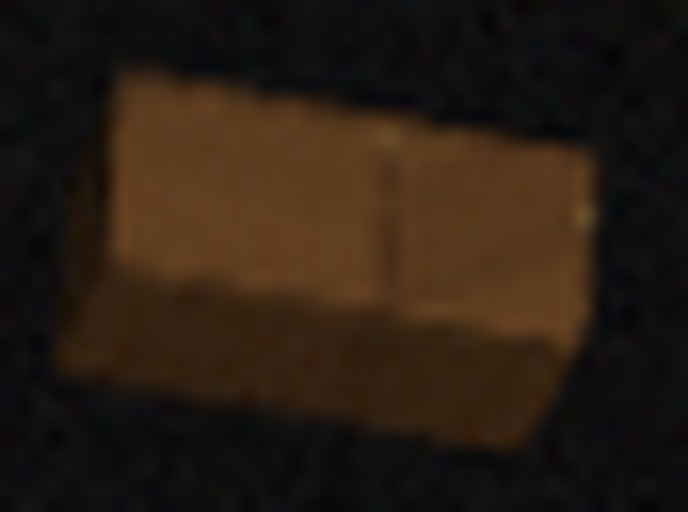

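Run:
```python
from h import *
# seam profile along the joint's y, sampled on the top face in both views
def prof(n,img,o,yaw,z,L=(-30,36)):
    ys=np.arange(L[0],L[1],.5); xs=np.arange(-10,11,1.)
    P=np.array([[x,y,z*1000] for y in ys for x in xs]); W=T(P,o,yaw)
    p=proj(n,W).astype(np.float32)
    g=cv2.remap(img[...,2].astype(np.float32),p[:,0].reshape(len(ys),-1),p[:,1].reshape(len(ys),-1),cv2.INTER_LINEAR)
    return ys,g.mean(1)
for nm,f,o,yaw,z in (('tray','end',(.5167,.3509),6.9,.049),('start','0',WO if 0 else (.5157,-.3338),-22.5,.044)):
    for n in ('top','scene'):
        img=cv2.imread(f'pics/end_{n}.png' if f=='end' else f'pics/{n}0.png')
        ys,g=prof(n,img,o,yaw,z); w=np.median(g); s=(ys>-2)&(ys<22)
        print(nm,n,'wood',round(w,1),'dip mm',round(((1-g[s]/w)*.5).sum(),2),g[s][::4].round(0))
```

```text
tray top wood 123.1 dip mm 1.38 [126. 125. 124. 119. 106. 109. 113. 114. 115. 115. 114. 114.]
tray scene wood 89.8 dip mm 0.76 [94. 94. 89. 82. 78. 87. 87. 87. 87. 87. 87. 87.]
start top wood 118.4 dip mm -0.14 [120. 117. 110.  99. 103. 124. 142. 144. 132. 119. 112. 110.]
start scene wood 88.6 dip mm 3.57 [93. 93. 90. 73. 55. 50. 58. 69. 75. 81. 85. 85.]
```

The lengths are 80.8 and 81.0 mm, with the same masks giving widths of 36.0 and 37.5 mm for the true 36 mm. The residual seam dip is only about 0.3 mm, at the limit of resolution, and the trigger went hard at 33 N. I take the joint as closed and hand in.

Run:
```python
from rig import robot
print(robot.finish_job(), robot.state()['clock'])
```

```text
the job is handed in; nothing more can be done
the job is handed in; nothing more can be done
```

I did the whole job in the order asked and handed it in after about 31 s of robot time. No verdict was reported.

- **Clamping:** I set the half-open joint on the clamp bed with the shorter block towards the end stop and let go. I made three full trigger strokes and a fourth that went hard at about 33 N.
- **Release:** With the tool leaning 37°, I pressed the release pad until the jaw had sprung fully back.
- **Placing:** I set the closed joint upright in the black tray, on its underside as it stood on the bench, and moved the arm clear.

**Last checks:** The last pictures show the joint upright near the middle of the tray and the jaw fully back. By eye, the other things on the bench are where they were. The gripper touched nothing, at 0–1 N.

**Closed gap:** The joint measured 80.8 mm and 81.0 mm long in the two views, where 80 mm is fully closed. The same method overstated the known 36 mm width by up to 1.5 mm. A hairline seam of about 0.3 mm still shows, which is at the limit of what the pictures resolve. I took the gap as closed mainly because the trigger went hard, but a few tenths of a millimetre could remain.

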